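Raise the filter-funnel stand one hole and hang the funnel

TASK

A tall flask now stands under the funnel ring, so the ring is one hole too low. Squeeze in the snap button on the stand's column, slide the sleeve up until the button clicks fully out in the very next hole, without wrenching the sleeve against the button, and let go so that it hangs locked there. Then take the larger of the two funnels from the white rack and lower it gently into the ring until its collar sits flat, its stem in the flask's neck; leave the flask where it stands and the other things alone.

Things in the scene. Friction and masses are not known exactly. Their poses are not given: they have to be found in the camera images.
- stand: Filtration stand, screwed to the bench: grey plate 150 x 235 x 8 mm and a square steel post. Origin on the post's axis at bench level, z up; its x axis points to the face of the column that has the snap button and the row of holes, its -y axis to the funnel ring. It cannot move.
- snap: Snap button, a round-topped steel stud 12 mm in diameter in the inner post (it stays when the sleeve rises), sticking out 5 mm through a hole of the sleeve, which it locks both ways. Origin at its tip when out, 18 mm from the post's axis, 235 mm above the bench; x axis straight out of the face. Spring 4 N when out, 6 N when in. More than 20 N between button and sleeve damages it.
- button (a joint): How far the snap button is pushed in (m): 0 fully out, 0.005 flush with the sleeve's face, 0.007 captive inside the sleeve. Part-way out in a hole it does not lock: a load pushes it back in.
- riser (a joint): Height of the sleeve above its start (m, grows upward). With the button squeezed flush with the sleeve's face, an upward pull of 12 to 22 N (weight included) pushes it in fully and frees the sleeve. The next hole is in the index plate, whose setting differs each time: 37 to 63 mm higher. There the button jumps out by itself (the weight eases) and the sleeve then stops dead; 1.5 mm of play.
- sleeve: Sliding sleeve, 0.5 to 0.8 kg (it drops if let go unlocked): aluminium tube 26 x 26 mm over the post, 165 mm long, 29 mm black cap; in its +x face one 13.5 mm hole, below it a screwed-on steel index plate with two more (a finger over the next hole keeps the button in). Carries the funnel ring. Origin on its axis at its lower end; axes as the stand's; cap's top 168 mm above it, first hole 139 mm.
- ring_seat (a point): Centre of the top face of the funnel ring on the sleeve, where the funnel's collar rests: ring 62 mm outside, 45 mm opening, 7 mm thick, 120 mm from the post's axis, 42 mm above the sleeve's origin (137 mm above the bench at the start).
- funnel: The larger white plastic funnel, 45 g: a straight-sided cup 56 mm in diameter and 28 mm high, below it a 41 mm boss 4 mm high, a cone and a 11 mm stem. Origin at the stem's lower end, z up along its axis: boss, cone and stem take up 74 mm, then comes the flat collar (underside of the cup), the rim is at 102 mm. It stands in one of the two 45 mm holes of the rack, either one.
- funnel_collar (a point): Centre of the underside of the larger funnel's cup, the flat collar that rests on the rack, later on the ring.
- small_funnel: The smaller white funnel, cup 48 mm in diameter and 14 mm high, otherwise alike, in the rack's other hole. To be left alone.
- funnel_rack: Fixed white plastic rack, top plate 100 x 220 mm at 92 mm height with two 45 mm holes 55 mm either side of its centre along its y axis. Origin under its centre at bench level.
- flask: Glass conical flask standing on the stand's plate under the ring: 68 mm wide foot, 120 mm high, neck 29 mm outside and 24 mm inside. Origin under its centre.
- tube_rack: Grey rack of small tubes, 75 x 150 x 54 mm.
- tip_box: Grey box of pipette tips, 85 x 120 x 74 mm.
- jar: Glass jar with a white cap, 58 mm in diameter, 75 mm high.
- reagent: Amber reagent bottle, 66 mm in diameter, 125 mm high, beyond the stand.
- beaker: Glass beaker, 66 mm in diameter, 73 mm high.
- pen: White marker pen, 135 mm long, lying on the pad.
Mind the look-alikes: they are no part of the job. What is shaped like the flask but green or red is not meant.

How it is judged (in metres and radians):
On the way:
1. the sleeve hangs locked in the next hole, the button fully out, let go and still (value of joint riser between 0.034 and 0.066 m and value of joint button below 0.002 m and contact force between the fingers and sleeve below 0.3 N and linear speed of sleeve below 0.01 m/s), for 0.3 s.
At the end, for the whole second after the job is handed in: The sleeve hangs at rest in the very next hole, the button out (within 2 mm); the larger funnel rests in the ring, its collar flat on it (3 mm of height, 4 mm sideways, 0.06 rad of tilt); the flask stands upright (0.1 rad) within 15 mm of its place (value of joint riser between 0.034 and 0.066 m and value of joint button below 0.002 m and linear speed of sleeve below 0.01 m/s and horizontal distance between funnel_collar and ring_seat below 0.004 m and z of funnel_collar in the frame of ring_seat between -0.003 and 0.003 m and angle between funnel's own z axis and vertical below 0.06 rad and linear speed of funnel below 0.02 m/s and angle between flask's own z axis and vertical below 0.1 rad and distance of flask from where it was at the start of the episode below 0.015 m); the robot touches nothing.
It fails at once if the sleeve wrenched against the button: more than 20 N between them (contact force between sleeve and snap above 20 N).
It fails at once if the funnel slammed or pushed into the ring: more than 20 N between them (contact force between funnel and sleeve above 20 N).
It fails at once if the flask tipped or pushed away (angle between flask's own z axis and vertical above 0.3 rad or distance of flask from where it was at the start of the episode above 0.034 m).
It fails at once if another thing disturbed by more than 20 mm (distance of any of small_funnel, tube_rack, tip_box, jar, reagent, beaker, pen from where it was at the start of the episode above 0.02 m).
It also fails if it takes over 72 s, if anything falls off the work surface, if the arm or the gripper's body presses on something with over 40 N, if the wrist force passes 120 N, or if a joint passes its speed limit or range.

ROBOT

A 6-joint arm with a two-finger parallel gripper is mounted at the origin on the work surface. World frame = base frame: x ahead of the robot, y to its left, z up, the work surface at z = 0. Lengths are in mm, angles in rad, forces in N, time in s.
With the tool pointing down it reaches from about 275 to 1000 mm from the base axis. Payload 8.4 kg.
Tool frame: the origin (TCP) lies at the very end of the fingers, on their centre line; the grasp point (between the pads) lies behind it (r.grip_point_offset is the x of the grasp point in the tool frame, in mm); x points along the fingers, z is the direction in which the jaws open and shut, and the axes are right-handed (so a half turn about x gives the same grasp; the last joint's range is limited). The gripper opens to 85 mm and grips with 20 to 120 N. Pads are 22 mm wide; open, the fingers measure 114 mm over their backs; the gripper's body (76 mm by 85 mm) begins 54 mm behind the grasp point. The pads swing forward as they close: fully open they stand 13 mm farther back than shut.
Start: joints at [-1.129, 0.353, 1.633, -0, 1.155, -0.002], TCP at [268.358, -564.457, 231.281] pointing down, gripper open.
Joint ranges: [-2.63, 2.63], [-0.92, 2.1], [0.06, 2.66], [-1.3, 4.44], [0, 2.69], [-3.02, 3.02]. Speed limits (rad/s): [2.22, 2.22, 2.79, 3.14, 3.14, 3.14].

INTERFACE

Orientations are given as [roll, pitch, yaw] about the fixed x, y, z axes, in that order (R = Rz(yaw) Ry(pitch) Rx(roll)).
In Python, from rig import r, vision, order gives the robot as it stands. The module is installed in compiled form; this text tells all that it offers.
- The arm moves only by the tool step_arm, never from a script. Its argument "rows" is a list of rows, each a list of 7 numbers: the shift along the world's x, y, z in mm, then the turn, a rotation vector about the world's x, y, z in rad, then the finger opening in mm, from 0 to 85.4. A call has exactly 8 rows; each row is the pose to reach, as a shift and turn from the pose measured when the call began; what a row does not reach only later rows make up. A row lasts 1/8 s, in which the tool goes at most 62.5 mm and 10.7 degrees, less where a joint would pass 70% of its speed; a pose out of reach is approached as far as the arm can. A call with a gripper value outside its range is refused whole. The fingers move at their own pace and stop on an object; "force" is the grip in N (left out, the last holds). Time passes only in rows, so rows that repeat a pose let the fingers close, or fill a call up. It gives the time, the measured TCP pose, the force and the opening at its end, in the units of the state.
- r.sense(): the state, without advancing time (a new reading comes with each control period).
- vision.grab_frame(name): name is "scene" or "top" or "wrist"; returns (picture, depth): 480x640x3 uint8, red, green, blue; 480x640 float32, mm along the optical axis (not along the pixel's ray), 0 where there is no reading.
- vision.camera_info(name): a dict with "K" (3x3 intrinsics, pixels), "origin" and "attitude" of the camera in the world; the wrist camera has in their place "tool_from_camera" (4x4, takes a point from camera to tool coordinates, whose origin is the TCP and whose axes are the tool frame's). Camera axes: x right, y down, z forward; pixel columns grow to the right and rows downward; lengths in mm; the calibration is good to about 2 mm. A picture is of the moment at which its call begins: read the wrist's pose just before it. camera_info takes no time and is no camera call.
- order.sign_off(): hands the job in, once; it reports no verdict.
The state is a dict: "clock": time; "qpos": joint angles; "qvel": joint speeds; "joint_efforts": joint torques, N m; "eef_pos": TCP position; "tcp_rot": TCP orientation; "contact_force": force on the tool from outside, world axes, zero at the start; "wrist_torque": the same for the moment, N m; "opening": opening from 0.0 (shut) to 1.0 (fully open).
Only numpy, scipy, OpenCV 4.12 (cv2) and the standard library are available. Lean on these libraries where they do the work, as an engineer would, in place of code of your own. Each camera call takes 0.05 s, during which the arm holds its last target.

## Working session

There is one attempt and no reset: what is moved stays moved. The work goes in short steps, Python scripts to look and compute and a tool call to move; the robot and the scene stay as the last step left them, time stands still between calls to the robot, and variables do not carry over. Pictures are saved under pics/ and viewed, and the job is handed in when it is done.

Besides the shell and the picture viewer there is one more tool, called after "Call:" as name(argument=value, ...) on one line, values as JSON. step_arm: Moves the arm, as the interface text tells. Its arguments: {"type":"object","properties":{"rows":{"type":"array"},"force":{"type":"number"}},"required":["rows"]}

```bash
mkdir -p pics; ls
python3 - <<'E'
from rig import r, vision, order
import cv2
print(r.sense()); print(r.grip_point_offset)
for n in ["scene","top","wrist"]:
    p,d=vision.grab_frame(n); cv2.imwrite(f"pics/{n}0.png",p[:,:,::-1]); print(n,vision.camera_info(n))
    import numpy as np; np.savez(f"pics/{n}0.npz",p=p,d=d)
E
```

```text
pics
{'clock': 0.0, 'qpos': array([-1.12938592e+00,  3.53654893e-01,  1.63414586e+00,  1.28607531e-05,
        1.15520128e+00, -2.40630854e-03]), 'qvel': array([ 5.50987049e-04, -1.08837025e-05,  7.82023526e-04, -1.16743781e-03,
       -1.59003189e-03,  1.04901075e-03]), 'joint_efforts': array([ 3.58058358e-03, -6.05230236e+01, -3.42065799e+01,  3.72000677e-04,
        9.54426796e-03,  4.19026401e-05]), 'eef_pos': array([ 268.16174891, -564.01193109,  230.55245294]), 'tcp_rot': array([3.13084343, 1.56938689, 2.00385862]), 'contact_force': array([ 0.61082791, -0.12117496, -0.61726683]), 'wrist_torque': array([-0.05147987,  0.0004721 ,  0.04722531]), 'opening': 1.000194434855537}
-18.700000000000003
scene {'K': array([[484.43396934,   0.        , 319.5734744 ],
       [  0.        , 484.43396934, 240.163633  ],
       [  0.        ,   0.        ,   1.        ]]), 'origin': array([929.45564731, 684.46402322, 909.54583201]), 'attitude': array([-2.3290204 , -0.00661686,  2.6761899 ])}
top {'K': array([[547.89950515,   0.        , 314.3997007 ],
       [  0.        , 547.89950515, 235.7530506 ],
       [  0.        ,   0.        ,   1.        ]]), 'origin': array([ 470.81487791,  -14.64239751, 1278.07188283]), 'attitude': array([-3.05467883e+00,  2.48887206e-03, -1.54841796e+00])}
wrist {'K': array([[347.33154246,   0.        , 317.28168833],
       [  0.        , 347.33154246, 237.93877258],
       [  0.        ,   0.        ,   1.        ]]), 'tool_from_camera': array([[ 1.73406232e-04, -2.90422662e-01,  9.56898452e-01,
        -1.42465920e+02],
       [ 4.19431271e-05, -9.56898463e-01, -2.90422673e-01,
         7.42842325e+01],
       [ 9.99999984e-01,  9.04964150e-05, -1.53750923e-04,
         6.66778388e-01],
       [ 0.00000000e+00,  0.00000000e+00,  0.00000000e+00,
         1.00000000e+00]])}
```

View pics/scene0.png

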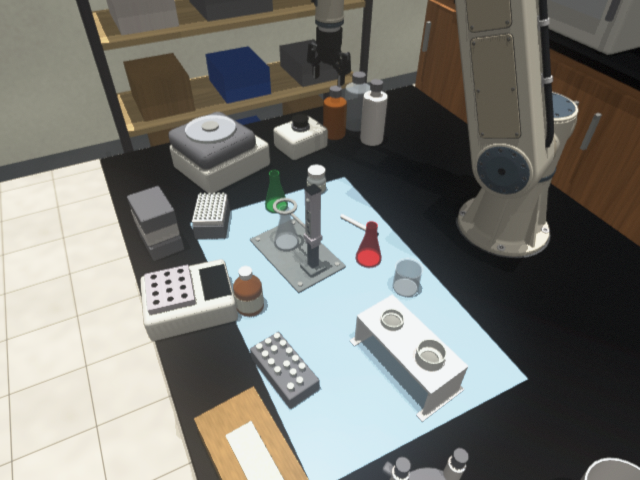

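View pics/top0.png

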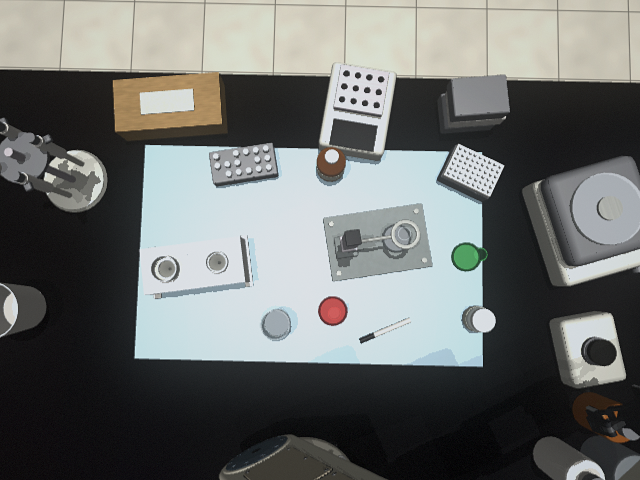

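View pics/wrist0.png

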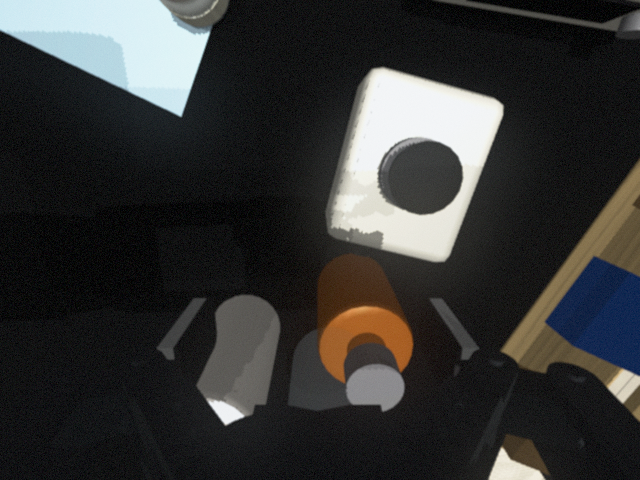

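The scene view shows the stand with its button face towards the scene camera, post at about (313,225) and ring at about (284,207). The green flask (275,190) and red flask (369,245) are look-alikes. The rack carries two funnels, at (392,319) and (431,354). Next I'll enlarge crops and measure.

```bash
cat > h.py <<'E'
import numpy as np, cv2
from scipy.spatial.transform import Rotation as R
from rig import r, vision, order
def cam(n, st=None):
    c=vision.camera_info(n)
    if n=="wrist":
        T=np.eye(4);T[:3,:3]=R.from_euler('xyz',st["tcp_rot"]).as_matrix();T[:3,3]=st["eef_pos"]
        M=T@c["tool_from_camera"]
        return c["K"],M[:3,:3],M[:3,3]
    return c["K"],R.from_euler('xyz',c["attitude"]).as_matrix(),np.array(c["origin"])
def ray(C,u,v):
    K,Rm,o=C; d=Rm@np.linalg.inv(K)@np.array([u,v,1.]); return o,d
def onz(C,u,v,z):
    o,d=ray(C,u,v); return o+d*(z-o[2])/d[2]
def pt(C,u,v,depth):
    o,d=ray(C,u,v); return o+d*depth
def proj(C,p):
    K,Rm,o=C; q=K@(Rm.T@(np.asarray(p,float)-o)); return q[:2]/q[2]
def cloud(C,d):
    K,Rm,o=C; v,u=np.mgrid[:480,:640]
    q=np.stack([(u-K[0,2])/K[0,0]*d,(v-K[1,2])/K[1,1]*d,d],-1)
    P=q@Rm.T+o; P[d<=0]=np.nan; return P
def crop(p,x0,y0,x1,y1,s,name):
    cv2.imwrite(name,cv2.resize(np.ascontiguousarray(p[y0:y1,x0:x1,::-1]),None,fx=s,fy=s,interpolation=cv2.INTER_CUBIC))
E
python3 - <<'E'
from h import *
S=np.load("pics/scene0.npz");T=np.load("pics/top0.npz")
crop(S["p"],230,140,390,310,4,"/tmp/a.png")
import shutil
a=cv2.resize(S["p"][150:290,250:390,::-1],None,fx=4,fy=4,interpolation=cv2.INTER_CUBIC)
cv2.imwrite("pics/s_stand.png",a)
b=cv2.resize(T["p"][190:300,310:450,::-1],None,fx=4,fy=4,interpolation=cv2.INTER_CUBIC)
c=cv2.resize(T["p"][220:310,135:275,::-1],None,fx=4,fy=4,interpolation=cv2.INTER_CUBIC)
cv2.imwrite("pics/t_stand.png",b);cv2.imwrite("pics/t_rack.png",c)
Cs,Ct=cam("scene"),cam("top")
Ps,Pt=cloud(Cs,S["d"]),cloud(Ct,T["d"])
for u,v in [(352,238),(405,235),(165,267),(217,261),(277,324),(333,311),(466,257),(331,163),(246,260)]: print("top",u,v,np.round(Pt[v,u]))
for u,v in [(313,190),(317,178),(313,205),(392,319),(431,354),(275,190),(369,245)]: print("scene",u,v,np.round(Ps[v,u]))
E
```

```text
top 352 238 [557. -80. 263.]
top 405 235 [ 588. -219.   11.]
top 165 267 [500. 319.  69.]
top 217 261 [515. 204.  71.]
top 277 324 [376.  73.   1.]
top 333 311 [409. -56.   7.]
top 466 257 [ 537. -345.   67.]
top 331 163 [730. -42. 118.]
top 246 260 [521. 146.  25.]
scene 313 190 [559. -75. 260.]
scene 317 178 [ 409. -356.   60.]
scene 313 205 [564. -65. 227.]
scene 392 319 [504. 192.  83.]
scene 431 354 [482. 300.  84.]
scene 275 190 [ 547. -346.   70.]
scene 369 245 [423. -36.  69.]
```

View pics/s_stand.png

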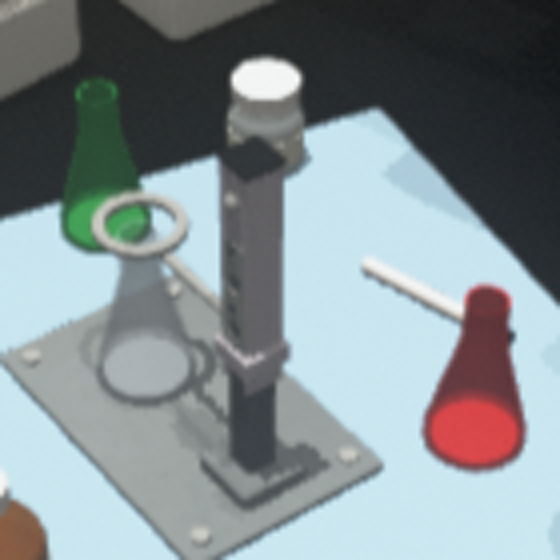

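View pics/t_stand.png

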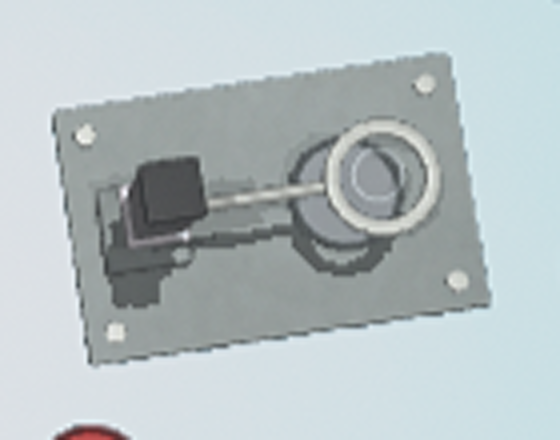

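View pics/t_rack.png

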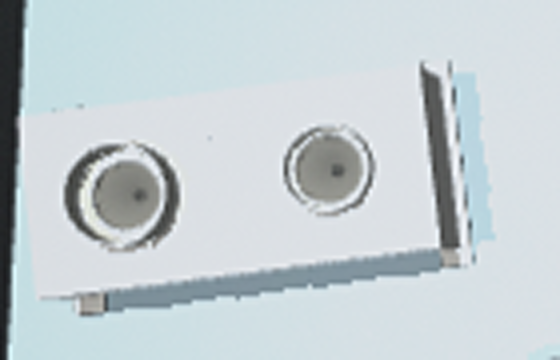

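Run:
```python
from h import *
S=np.load("pics/scene0.npz");T=np.load("pics/top0.npz")
Cs,Ct=cam("scene"),cam("top")
Pt=cloud(Ct,T["d"]);Ps=cloud(Cs,S["d"])
q=np.array([(55,112),(447,55),(490,303),(92,362)])/4+[310,190]
c=np.array([onz(Ct,*a,8)[:2] for a in q]);print("plate",c.round(1),c.mean(0), [np.linalg.norm(c[i]-c[(i+1)%4]).round(1) for i in range(4)])
e=c[1]-c[0];print("ang -y",np.arctan2(e[1],e[0]), np.arctan2(*(c[2]-c[3])[::-1]))
# cap top
m=(abs(Pt[...,2]-263)<6)&(abs(Pt[...,0]-560)<60)&(abs(Pt[...,1]+80)<60)
cv,cu=np.nonzero(m);print("cap",m.sum(),np.nanmean(Pt[m],0), cu.mean(),cv.mean())
rr=cv2.minAreaRect(Pt[m][:,:2].astype(np.float32));print(rr)
# ring
m=(abs(Pt[...,2]-137)<6)&(abs(Pt[...,0]-580)<60)&(abs(Pt[...,1]+200)<50)
pp=Pt[m];print("ring",m.sum(),pp.mean(0));print(cv2.fitEllipse(pp[:,:2].astype(np.float32)))
# rack
m=(abs(Pt[...,2]-92)<5)&(Pt[...,1]>100)&(Pt[...,1]<400)&(abs(Pt[...,0]-510)<100)
pp=Pt[m];print("rack",pp.mean(0),cv2.minAreaRect(pp[:,:2].astype(np.float32)))
for cx,cy in [(500,310),(515,204)]:
    m=(Pt[...,2]>98)&(abs(Pt[...,0]-cx)<45)&(abs(Pt[...,1]-cy)<45)
    pp=Pt[m];print("funnel",len(pp),np.percentile(pp[:,2],[5,50,95]),cv2.minEnclosingCircle(pp[:,:2].astype(np.float32)))
st=r.sense();Rt=R.from_euler('xyz',st["tcp_rot"]).as_matrix();print(Rt.round(3))
```

```text
plate [[ 623.4  -29.9]
 [ 662.  -258.2]
 [ 517.8 -283.9]
 [ 478.6  -54.3]] [ 570.45312095 -156.55894671] [np.float64(231.6), np.float64(146.5), np.float64(232.9), np.float64(146.9)]
ang -y -1.4033951910455154 -1.401792215906641
cap 240 [558.16060977 -81.18787814 262.01274304] 352.5625 237.19166666666666
((558.4789428710938, -81.16738891601562), (28.87269401550293, 28.646690368652344), 10.056652069091797)
ring 335 [ 578.33843833 -197.6994853   136.13013922]
((578.3421020507812, -197.34512329101562), (52.76388931274414, 61.68124771118164), 9.923730850219727)
rack [505.00968195 252.29756424  91.69374283] ((504.9571228027344, 254.91488647460938), (100.3152847290039, 222.21583557128906), 8.612220764160156)
funnel 229 [ 98.66601717 112.5805549  122.08422214] ((502.2032775878906, 303.4832458496094), 35.063594818115234)
funnel 97 [ 98.68949064 104.7159437  108.66827714] ((508.676513671875, 207.21746826171875), 32.318206787109375)
[[-0.     0.903  0.429]
 [ 0.001  0.429 -0.903]
 [-1.     0.    -0.001]]
```

```bash
cat >> h.py <<'E'
YAW=0.168
Rs=R.from_euler('z',YAW).as_matrix(); POST=np.array([558.3,-81.2,0])
def tilt_R(t,yaw=YAW,flip=1):
    # tool x down tilted back by t toward -x of stand; tool y toward +x of stand
    x=np.array([-np.sin(t),0,-np.cos(t)]);y=np.array([np.cos(t),0,-np.sin(t)])
    M=np.stack([x,y,np.cross(x,y)],1); return R.from_euler('z',yaw).as_matrix()@M
def delta(p,Rg):
    st=r.sense();Rt=R.from_euler('xyz',st["tcp_rot"])
    rv=(R.from_matrix(Rg)*Rt.inv()).as_rotvec()
    print("shift",(np.array(p)-st["eef_pos"]).round(2),"rot",rv.round(4)); return rv
E
python3 - <<'E'
from h import *
delta(POST+Rs@[90,0,310],tilt_R(0.6))
E
```

```text
shift [378.83 497.98  79.3 ] rot [-0.1823  0.5736 -0.2671]
```

Call:
step_arm(rows=[[20, 30, 40, 0, 0, 0, 85], [60, 80, 80, 0, 0, 0, 85], [100, 130, 100, -0.02, 0.06, -0.03, 85], [140, 180, 100, -0.04, 0.14, -0.06, 85], [180, 230, 100, -0.06, 0.2, -0.1, 85], [220, 285, 100, -0.09, 0.28, -0.13, 85], [260, 340, 100, -0.11, 0.36, -0.17, 85], [300, 395, 95, -0.14, 0.44, -0.2, 85]])

```text
clock: 1.15
eef_pos: [548.2, -196.5, 327.9]
tcp_rot: [-1.603, 1.108, -2.935]
contact_force: [0.7, -1.3, 0.4]
opening: 0.999
```

Run:
```python
from h import *
print(r.sense()["clock"],r.sense()["eef_pos"])
delta(POST+Rs@[90,0,310],tilt_R(0.6))
```

```text
1.15 [ 548.15782267 -196.504802    327.9060889 ]
shift [ 98.88 130.35 -17.91] rot [-0.0417  0.1317 -0.0662]
```

Call:
step_arm(rows=[[25, 32, 0, -0.01, 0.04, -0.02, 85], [50, 65, 0, -0.02, 0.08, -0.04, 85], [75, 98, 0, -0.03, 0.11, -0.05, 85], [99, 130, -5, -0.042, 0.132, -0.066, 85], [99, 130, -18, -0.042, 0.132, -0.066, 85], [99, 130, -18, -0.042, 0.132, -0.066, 85], [99, 130, -18, -0.042, 0.132, -0.066, 85], [99, 130, -18, -0.042, 0.132, -0.066, 85]])

```text
clock: 2.15
eef_pos: [646.9, -67.4, 310.9]
tcp_rot: [-1.57, 0.972, -2.974]
contact_force: [-0.6, 0.1, 0.3]
opening: 0.994
```

Run:
```python
from h import *
import pickle
st=r.sense(); p,d=vision.grab_frame("wrist")
pickle.dump((st,p,d),open("pics/w1.pkl","wb"))
cv2.imwrite("pics/w1.png",p[:,:,::-1]); print(st["eef_pos"],st["clock"])
```

```text
[646.87722567 -67.40122192 310.87222273] 2.15
```

View pics/w1.png

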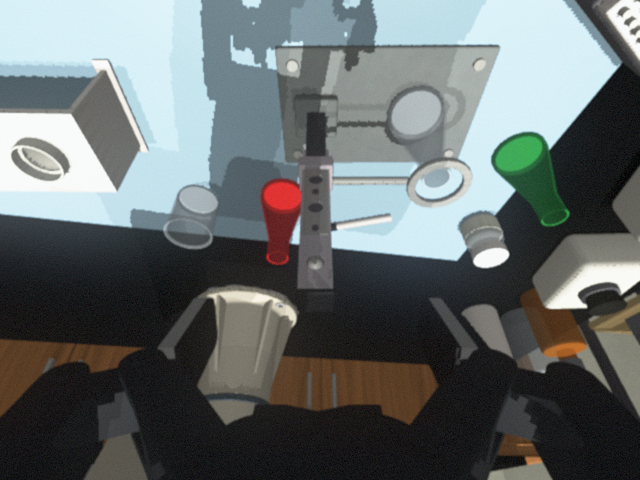

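Run:
```python
from h import *
import pickle
st,p,d=pickle.load(open("pics/w1.pkl","rb"))
crop(p,270,145,370,315,3.5,"pics/w1c.png")
C=cam("wrist",st);P=cloud(C,d)
for v in range(165,300,5): print(v,P[v,316].round(1),p[v,316])
```

```text
165 [574.7 -79.  124.5] [104 101 102]
170 [572.8 -79.3 129.5] [84 83 82]
175 [569.7 -79.8 133.1] [79 78 76]
180 [568.3 -80.1 138.5] [53 54 57]
185 [571.6 -79.5 149.1] [84 85 82]
190 [573.4 -79.2 157.6] [54 54 54]
195 [571.7 -79.5 162.3] [87 87 86]
200 [572.1 -79.5 168.9] [94 95 94]
205 [568.3 -80.1 171.3] [55 53 56]
210 [568.1 -80.2 177.2] [56 54 58]
215 [572.2 -79.5 186.9] [91 90 86]
220 [571.7 -79.6 192.1] [90 87 87]
225 [573.8 -79.3 199.6] [60 61 63]
230 [572.3 -79.5 203.6] [64 61 63]
235 [572.  -79.6 208.7] [97 93 97]
240 [571.4 -79.7 213.4] [ 99  97 101]
245 [570.3 -79.9 217.6] [ 99  94 100]
250 [571.1 -79.7 223.2] [101  93  99]
255 [569.8 -80.  227.1] [91 86 91]
260 [576.1 -78.9 236.3] [94 96 94]
265 [573.3 -79.4 238.9] [166 168 160]
270 [570.8 -79.8 241.7] [112 107 110]
275 [570.9 -79.8 246.3] [97 93 97]
280 [571.3 -79.8 250.9] [97 93 96]
285 [571.9 -79.7 255.5] [97 94 97]
290 [573.3 -79.5 260.4] [37 34 35]
295 [569.1 -80.2 262.1] [50 48 50]
```

View pics/w1c.png

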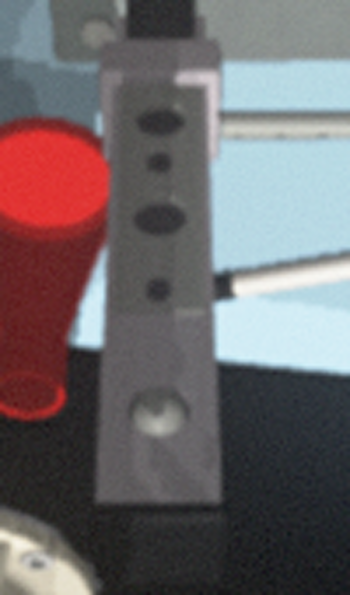

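Run:
```python
from h import *
import pickle
st,p,d=pickle.load(open("pics/w1.pkl","rb"))
C=cam("wrist",st); g=cv2.cvtColor(p,cv2.COLOR_RGB2GRAY).astype(float)
n=Rs@[1,0,0]
def onface(u,v,x):
    o,dd=ray(C,u,v); t=(POST@n+x-o@n)/(dd@n); q=o+dd*t; return (Rs.T@(q-POST)).round(2)
for name,(u0,v0,u1,v1) in dict(low=(306,172,326,187),s1=(309,187,323,195),next=(306,198,326,217),s2=(309,222,323,233)).items():
    s=g[v0:v1,u0:u1]; w=np.clip(78-s,0,20); vv,uu=np.mgrid[v0:v1,u0:u1]
    u=(w*uu).sum()/w.sum();v=(w*vv).sum()/w.sum()
    rows=np.nonzero(w.sum(1)>40)[0]+v0;cols=np.nonzero(w.sum(0)>40)[0]+u0
    print(name,u.round(2),v.round(2),rows[[0,-1]],cols[[0,-1]],onface(u,v,13),onface(u,v,14), onface(u,rows[0]-.5,13.5)[2],onface(u,rows[-1]+.5,13.5)[2],onface(cols[0]-.5,v,13.5)[1]-onface(cols[-1]+.5,v,13.5)[1])
print("button", onface(315.4,263,17),onface(315.4,263,13))
print("cap edge", onface(315,288.7,13),"plate top",onface(315,234,13),"sleeve bottom",onface(315,157,13))
print("sides",onface(299,285,13),onface(332.5,285,13))
a=cv2.resize(p[250:300,285:350,::-1],None,fx=10,fy=10,interpolation=cv2.INTER_CUBIC);cv2.imwrite("pics/w1d.png",a)
```

```text
low 315.01 179.51 [176 183] [309 321] [ 13.     0.37 141.15] [ 14.     0.36 142.27] 136.11 147.16 12.11
s1 315.02 191.1 [189 193] [312 317] [ 13.     0.3  156.72] [ 14.     0.29 157.77] 153.84 160.34 5.42
next 314.96 207.32 [204 211] [309 321] [ 13.     0.28 177.  ] [ 14.     0.27 177.96] 172.86 182.42 11.280000000000001
s2 314.73 227.36 [225 230] [312 317] [ 13.     0.38 199.89] [ 14.     0.37 200.75] 197.19 203.7 4.96
button [ 17.    -0.31 238.43] [ 13.    -0.28 235.66]
cap edge [ 1.3000e+01 -6.0000e-02  2.5818e+02] plate top [1.3000e+01 1.3000e-01 2.0701e+02] sleeve bottom [ 13.     0.5  107.98]
sides [ 13.    11.61 255.08] [ 13.   -12.79 255.1 ]
```

View pics/w1d.png

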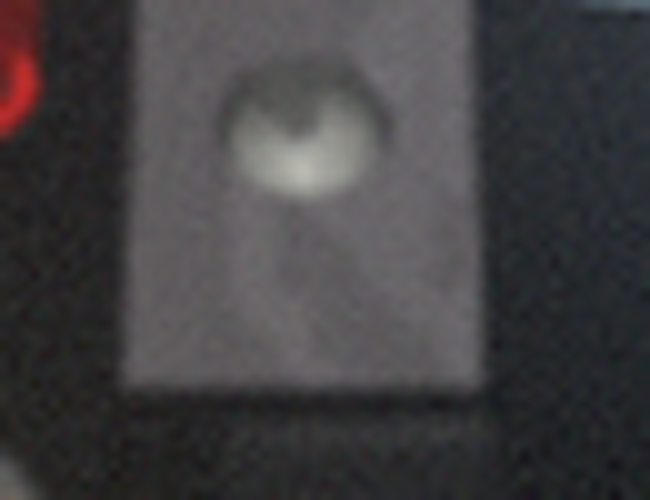

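```bash
cat >> h.py <<'E'
def down_R(yaw=YAW,s=-1):
    # tool x down, tool y = s*stand y
    x=np.array([0,0,-1.]);y=np.array([0,s,0.])
    return R.from_euler('z',yaw).as_matrix()@np.stack([x,y,np.cross(x,y)],1)
E
python3 - <<'E'
from h import *
print(r.sense()["qpos"])
delta(POST+[0,0,320],down_R())
E
```

```text
[-0.04353651  0.68721057  1.04954549 -0.12996695  1.9904616   1.34304269]
shift [-88.64 -13.92   9.19] rot [-0.384  -0.5413 -1.5184]
```

Run:
```python
from h import *
delta(POST+[0,0,320],down_R(s=1))
```

```text
shift [-88.64 -13.92   9.19] rot [ 0.5414 -0.3841  1.5203]
```

Call:
step_arm(rows=[[0, 0, 15, 0.06, -0.043, 0.17, 85], [0, 0, 20, 0.12, -0.085, 0.34, 85], [-10, 0, 20, 0.18, -0.128, 0.51, 85], [-25, 0, 20, 0.24, -0.17, 0.68, 85], [-40, 0, 20, 0.3, -0.213, 0.85, 85], [-60, -5, 20, 0.36, -0.256, 1.01, 85], [-75, -10, 20, 0.42, -0.3, 1.18, 85], [-88, -14, 20, 0.48, -0.34, 1.35, 85]])

```text
clock: 3.2
eef_pos: [558.1, -81.6, 331.8]
tcp_rot: [-2.241, 1.498, -2.238]
contact_force: [0.3, 0.1, 0.1]
opening: 0.996
```

Run:
```python
from h import *
delta(POST+[0,0,214],down_R(s=1))
```

```text
shift [   0.22    0.37 -117.79] rot [ 0.0606 -0.0401  0.165 ]
```

Call:
step_arm(rows=[[0, 0, 0, 0.03, -0.02, 0.08, 85], [0, 0, -5, 0.061, -0.04, 0.165, 85], [0, 0, -20, 0.061, -0.04, 0.165, 85], [0, 0, -20, 0.061, -0.04, 0.165, 85], [0, 0, -20, 0.061, -0.04, 0.165, 80], [0, 0, -20, 0.061, -0.04, 0.165, 70], [0, 0, -20, 0.061, -0.04, 0.165, 60], [0, 0, -20, 0.061, -0.04, 0.165, 60]])

```text
clock: 4.2
eef_pos: [558.2, -81.5, 311.9]
tcp_rot: [1.381, 1.57, 1.549]
contact_force: [0.8, -0.0, -0.8]
opening: 0.703
```

Run:
```python
from h import *
delta(POST+[0,0,214],down_R(s=1)); print(r.sense()["qpos"])
st=r.sense(); p,d=vision.grab_frame("wrist")
cv2.imwrite("pics/w2.png",p[:,:,::-1])
q,dq=vision.grab_frame("scene"); crop(q,250,100,390,240,4,"pics/s2.png")
import pickle; pickle.dump((st,p,d),open("pics/w2.pkl","wb"))
```

```text
shift [  0.12   0.29 -97.9 ] rot [-0.0004  0.     -0.0001]
[-1.47857534e-01  1.89715647e-01  1.67086013e+00  3.91119595e-04
  1.28106456e+00 -3.16025231e-01]
```

View pics/w2.png

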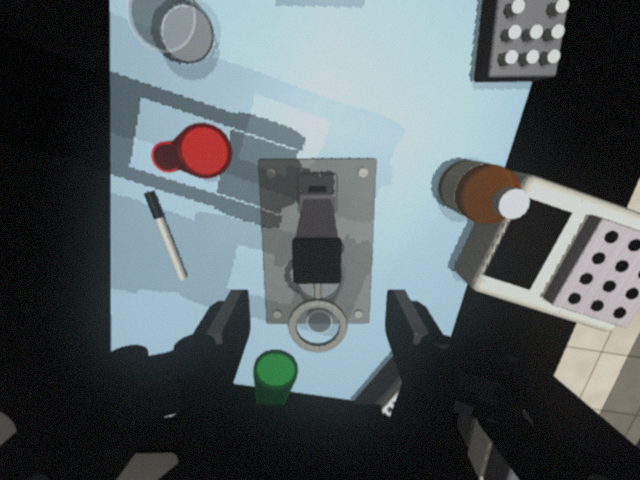

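View pics/s2.png

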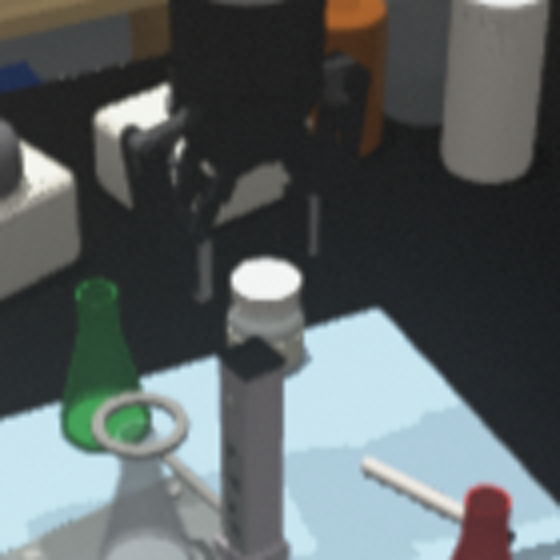

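Call:
step_arm(rows=[[0, 0, -20, 0, 0, 0, 60], [0, 0, -40, 0, 0, 0, 60], [0, 0, -60, 0, 0, 0, 60], [0, 0, -80, 0, 0, 0, 60], [0, 0, -98, 0, 0, 0, 55], [0, 0, -98, 0, 0, 0, 50], [0, 0, -98, 0, 0, 0, 42], [0, 0, -98, 0, 0, 0, 40]], force=20)

```text
clock: 5.3
eef_pos: [558.7, -81.6, 214.8]
tcp_rot: [-0.053, 1.569, 0.115]
contact_force: [0.3, -0.7, 0.3]
opening: 0.468
```

Run:
```python
from h import *
st=r.sense();print(st["eef_pos"],st["contact_force"],st["opening"])
q,dq=vision.grab_frame("scene"); crop(q,265,140,365,240,6,"pics/s3.png")
```

```text
[558.67736337 -81.61774671 214.75293619] [ 0.29682716 -0.68627162  0.25157183] 0.468252469982044
```

View pics/s3.png

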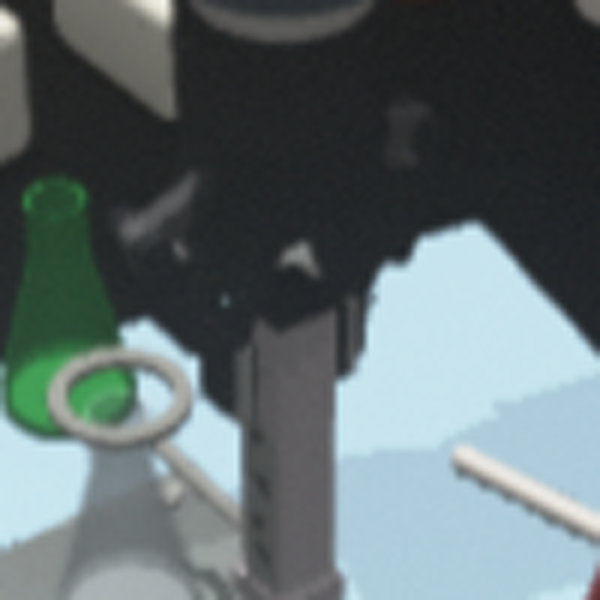

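Fingers straddle the column over the button. I'll close now at 20 N.

Call:
step_arm(rows=[[0, 0, 0, 0, 0, 0, 35], [0, 0, 0, 0, 0, 0, 31], [0, 0, 0, 0, 0, 0, 28], [0, 0, 0, 0, 0, 0, 24], [0, 0, 0, 0, 0, 0, 20], [0, 0, 0, 0, 0, 0, 18], [0, 0, 0, 0, 0, 0, 18], [0, 0, 0, 0, 0, 0, 18]], force=20)

```text
clock: 6.35
eef_pos: [557.8, -81.7, 214.2]
tcp_rot: [2.887, 1.57, 3.056]
contact_force: [-4.9, -2.6, -2.8]
opening: 0.302
```

Run:
```python
from h import *
st=r.sense();print(st["eef_pos"],st["contact_force"],st["wrist_torque"],st["opening"],st["opening"]*85.4)
```

```text
[557.75893664 -81.74508173 214.18608218] [-4.94308022 -2.56200404 -2.75022847] [-0.36594708  0.3750996   0.2569042 ] 0.3017881078417894 25.772704409688817
```

Call:
step_arm(rows=[[-0.3, 0, 0, 0, 0, 0, 18], [-0.5, 0, 0, 0, 0, 0, 18], [-0.5, 0, 0.2, 0, 0, 0, 18], [-0.5, 0, 0.4, 0, 0, 0, 18], [-0.5, 0, 0.6, 0, 0, 0, 18], [-0.5, 0, 0.8, 0, 0, 0, 18], [-0.5, 0, 1.0, 0, 0, 0, 18], [-0.5, 0, 1.0, 0, 0, 0, 18]], force=35)

```text
clock: 7.35
eef_pos: [557.7, -81.8, 215.2]
tcp_rot: [-0.218, 1.57, -0.05]
contact_force: [5.9, -1.9, -7.9]
opening: 0.298
```

Run:
```python
from h import *
st=r.sense();print(st["eef_pos"],st["contact_force"],st["wrist_torque"],st["opening"],st["opening"]*85.4)
```

```text
[557.70312003 -81.76417896 215.24005035] [ 5.89247514 -1.93034359 -7.89243782] [-0.28079103 -0.95719405  0.17565861] 0.2976366398858844 25.41816904625453
```

Call:
step_arm(rows=[[0.2, 0, 0.1, 0, 0, 0, 18], [0.2, 0, 0.2, 0, 0, 0, 18], [0.2, 0, 0.3, 0, 0, 0, 18], [0.2, 0, 0.4, 0, 0, 0, 18], [0.2, 0, 0.5, 0, 0, 0, 18], [0.2, 0, 0.6, 0, 0, 0, 18], [0.2, 0, 0.7, 0, 0, 0, 18], [0.2, 0, 0.7, 0, 0, 0, 18]])

```text
clock: 8.35
eef_pos: [557.7, -81.7, 215.9]
tcp_rot: [2.951, 1.571, 3.119]
contact_force: [1.9, -1.6, -9.6]
opening: 0.296
```

Run:
```python
from h import *
st=r.sense();print(st["eef_pos"],st["contact_force"],st["wrist_torque"],st["opening"],st["opening"]*85.4)
```

```text
[557.71515163 -81.7444016  215.93557411] [ 1.89261963 -1.59425042 -9.61996613] [-0.31091845 -0.45826428  0.2335374 ] 0.2964837046959257 25.319708381032058
```

Call:
step_arm(rows=[[0, 0, 0.1, 0, 0, 0, 18], [0, 0, 0.2, 0, 0, 0, 18], [0, 0, 0.3, 0, 0, 0, 18], [0, 0, 0.4, 0, 0, 0, 18], [0, 0, 0.5, 0, 0, 0, 18], [0, 0, 0.6, 0, 0, 0, 18], [0, 0, 0.6, 0, 0, 0, 18], [0, 0, 0.6, 0, 0, 0, 18]])

```text
clock: 9.35
eef_pos: [557.7, -81.8, 216.6]
tcp_rot: [-2.145, 1.571, -1.977]
contact_force: [0.9, -1.5, -9.0]
opening: 0.304
```

Run:
```python
from h import *
st=r.sense();print(st["eef_pos"],st["contact_force"],st["wrist_torque"],st["opening"],st["opening"]*85.4)
```

```text
[557.72061182 -81.76345854 216.62127135] [ 0.9134134  -1.45960306 -8.9875866 ] [-0.30463754 -0.49957456  0.21572075] 0.3039258297639336 25.955265861839933
```

Call:
step_arm(rows=[[0, 0, 0.1, 0, 0, 0, 18], [0, 0, 0.2, 0, 0, 0, 18], [0, 0, 0.3, 0, 0, 0, 18], [0, 0, 0.4, 0, 0, 0, 18], [0, 0, 0.5, 0, 0, 0, 18], [0, 0, 0.7, 0, 0, 0, 18], [0, 0, 0.9, 0, 0, 0, 18], [0, 0, 0.9, 0, 0, 0, 18]])

```text
clock: 10.35
eef_pos: [557.7, -81.8, 217.6]
tcp_rot: [-0.429, 1.571, -0.261]
contact_force: [1.4, -2.0, -9.0]
opening: 0.303
```

Run:
```python
from h import *
st=r.sense();print(st["eef_pos"],st["contact_force"],st["wrist_torque"],st["opening"],st["opening"]*85.4)
```

```text
[557.72086245 -81.76083823 217.61543579] [ 1.42043076 -1.96625246 -9.04853488] [-0.28554304 -0.46715385  0.2538098 ] 0.3031941254054109 25.892778309622095
```

Call:
step_arm(rows=[[0, 0, 0.3, 0, 0, 0, 18], [0, 0, 1, 0, 0, 0, 18], [0, 0, 2, 0, 0, 0, 18], [0, 0, 3, 0, 0, 0, 18], [0, 0, 4, 0, 0, 0, 18], [0, 0, 5, 0, 0, 0, 18], [0, 0, 6, 0, 0, 0, 18], [0, 0, 6, 0, 0, 0, 18]])

```text
clock: 11.35
eef_pos: [557.7, -81.8, 224.0]
tcp_rot: [-0.421, 1.571, -0.252]
contact_force: [1.7, -1.2, -8.3]
opening: 0.299
```

Run:
```python
from h import *
st=r.sense();print(st["eef_pos"],st["contact_force"],st["wrist_torque"],st["opening"],st["opening"]*85.4)
S=np.load("pics/scene0.npz")["p"]
q,dq=vision.grab_frame("scene")
a=np.hstack([S[185:275,255:335],q[185:275,255:335]]);crop(a,0,0,160,90,5,"pics/s4.png")
```

```text
[557.71258946 -81.76686758 224.04504011] [ 1.74165791 -1.16241007 -8.3100474 ] [-0.31774514 -0.38972897  0.25127166] 0.2992078315327937 25.552348812900583
```

View pics/s4.png

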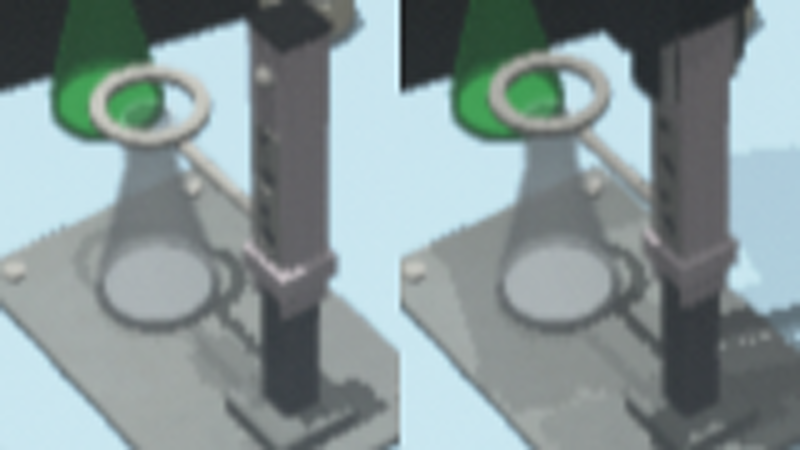

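Call:
step_arm(rows=[[0, 0, 2, 0, 0, 0, 18], [0, 0, 5, 0, 0, 0, 18], [0, 0, 9, 0, 0, 0, 18], [0, 0, 13, 0, 0, 0, 18], [0, 0, 17, 0, 0, 0, 18], [0, 0, 21, 0, 0, 0, 18], [0, 0, 24, 0, 0, 0, 18], [0, 0, 25, 0, 0, 0, 18]])

```text
clock: 12.4
eef_pos: [557.7, -81.8, 249.6]
tcp_rot: [-0.291, 1.57, -0.122]
contact_force: [0.7, -1.0, -6.1]
opening: 0.3
```

Run:
```python
from h import *
st=r.sense();print(st["eef_pos"],st["contact_force"],st["wrist_torque"],st["opening"],st["opening"]*85.4)
C=cam("scene")
q,dq=vision.grab_frame("scene")
crop(q,255,150,345,260,5,"pics/s5.png")
for z in (235,): print(proj(C,POST+Rs@[13,0,z]),proj(C,POST+Rs@[18,0,z]))
for rz in (30,35,40): print(rz,proj(C,POST+Rs@[0,-120,137+rz]))
```

```text
[557.72314551 -81.75792826 249.63968884] [ 0.73108538 -0.96274119 -6.14206222] [-0.21472351 -0.3699644   0.25587481] 0.30046282180600653 25.65952498223296
[307.47104536 199.5923742 ] [305.62835875 200.4199146 ]
30 [284.04430705 194.5472636 ]
35 [283.95547881 192.94402528]
40 [283.86613785 191.33153297]
```

View pics/s5.png

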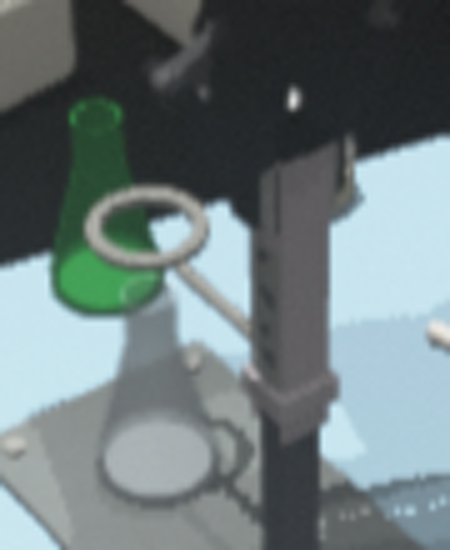

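Run:
```python
from h import *
S=np.load("pics/scene0.npz")["p"]
crop(S,295,170,335,245,8,"pics/s6.png")
C=cam("scene")
for z in (235,200,177,157,141): print(z,((proj(C,POST+Rs@[13.5,0,z])-[295,170])*8).round())
```

```text
235 [ 98. 237.]
200 [100. 334.]
177 [100. 395.]
157 [101. 447.]
141 [102. 488.]
```

View pics/s6.png

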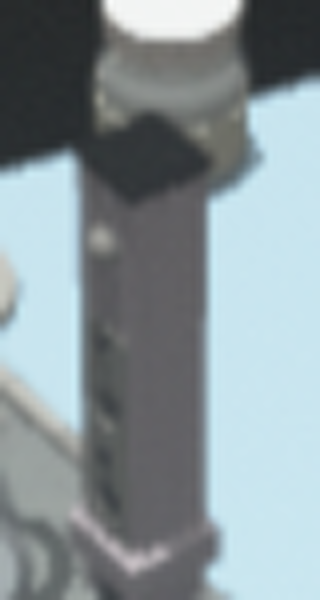

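Call:
step_arm(rows=[[0, 0, 1.5, 0, 0, 0, 18], [0, 0, 4, 0, 0, 0, 18], [0, 0, 7, 0, 0, 0, 18], [0, 0, 10, 0, 0, 0, 18], [0, 0, 13, 0, 0, 0, 18], [0, 0, 15.5, 0, 0, 0, 18], [0, 0, 17, 0, 0, 0, 18], [0, 0, 17, 0, 0, 0, 18]])

```text
clock: 13.45
eef_pos: [557.7, -81.8, 267.5]
tcp_rot: [-0.372, 1.57, -0.204]
contact_force: [-1.3, -2.2, -2.3]
opening: 0.306
```

Call:
step_arm(rows=[[0, 0, 0, 0, 0, 0, 18], [0, 0, 0.2, 0, 0, 0, 18], [0, 0, 0.4, 0, 0, 0, 18], [0, 0, 0.6, 0, 0, 0, 18], [0, 0, 0.8, 0, 0, 0, 18], [0, 0, 1.0, 0, 0, 0, 18], [0, 0, 1.2, 0, 0, 0, 18], [0, 0, 1.4, 0, 0, 0, 18]], force=22)

```text
clock: 14.45
eef_pos: [557.7, -81.8, 268.8]
tcp_rot: [-0.341, 1.57, -0.173]
contact_force: [1.4, -1.2, -8.4]
opening: 0.297
```

Call:
step_arm(rows=[[0, 0, 0.2, 0, 0, 0, 18], [0, 0, 0.4, 0, 0, 0, 18], [0, 0, 0.6, 0, 0, 0, 18], [0, 0, 0.8, 0, 0, 0, 18], [0, 0, 1.0, 0, 0, 0, 18], [0, 0, 1.0, 0, 0, 0, 18], [0, 0, 1.0, 0, 0, 0, 18], [0, 0, 1.0, 0, 0, 0, 18]])

```text
clock: 15.45
eef_pos: [557.7, -81.8, 270.0]
tcp_rot: [-0.358, 1.57, -0.19]
contact_force: [-0.2, -1.6, -4.4]
opening: 0.301
```

Run:
```python
from h import *
st=r.sense();print(st["eef_pos"],st["contact_force"],st["opening"]*85.4)
q,dq=vision.grab_frame("scene")
crop(q,285,150,345,245,6,"pics/s7.png")
```

```text
[557.74404656 -81.76634618 270.01857019] [-0.2369957  -1.55131442 -4.38518832] 25.71875961218357
```

View pics/s7.png

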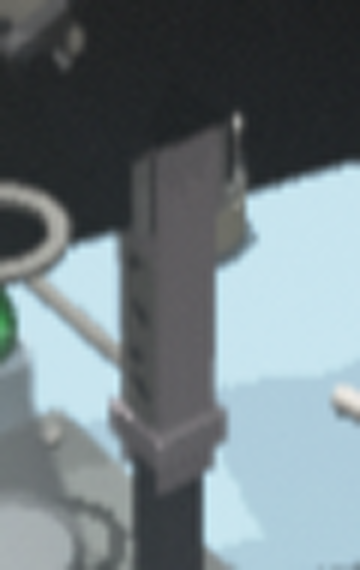

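Call:
step_arm(rows=[[0, 0, 0.2, 0, 0, 0, 18], [0, 0, 0.4, 0, 0, 0, 18], [0, 0, 0.6, 0, 0, 0, 18], [0, 0, 0.8, 0, 0, 0, 18], [0, 0, 1.0, 0, 0, 0, 18], [0, 0, 1.2, 0, 0, 0, 18], [0, 0, 1.4, 0, 0, 0, 18], [0, 0, 1.4, 0, 0, 0, 18]])

```text
clock: 16.5
eef_pos: [557.7, -81.8, 271.6]
tcp_rot: [-0.371, 1.57, -0.203]
contact_force: [0.4, -1.3, -3.4]
opening: 0.304
```

Call:
step_arm(rows=[[0, 0, 0.2, 0, 0, 0, 18], [0, 0, 0.4, 0, 0, 0, 18], [0, 0, 0.6, 0, 0, 0, 18], [0, 0, 0.8, 0, 0, 0, 18], [0, 0, 1.0, 0, 0, 0, 18], [0, 0, 1.0, 0, 0, 0, 18], [0, 0, 1.0, 0, 0, 0, 18], [0, 0, 1.0, 0, 0, 0, 18]])

```text
clock: 17.5
eef_pos: [557.7, -81.8, 272.6]
tcp_rot: [-0.343, 1.57, -0.175]
contact_force: [-0.3, -2.1, -2.8]
opening: 0.3
```

Run:
```python
from h import *
st=r.sense();print(st["eef_pos"],st["contact_force"],st["opening"]*85.4)
q,dq=vision.grab_frame("scene"); p,d=vision.grab_frame("wrist")
np.save("pics/s8.npy",q)
crop(q,260,150,345,245,6,"pics/s8.png"); cv2.imwrite("pics/w8.png",p[:,:,::-1])
```

```text
[557.74199118 -81.75897069 272.64760061] [-0.3080643  -2.09027479 -2.75435914] 25.59969376437911
```

View pics/s8.png

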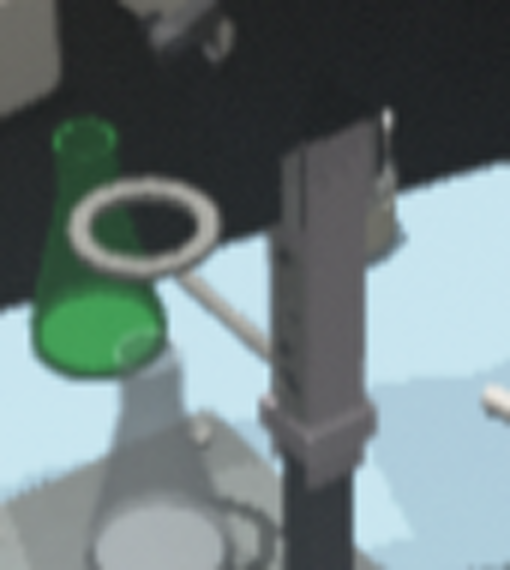

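View pics/w8.png

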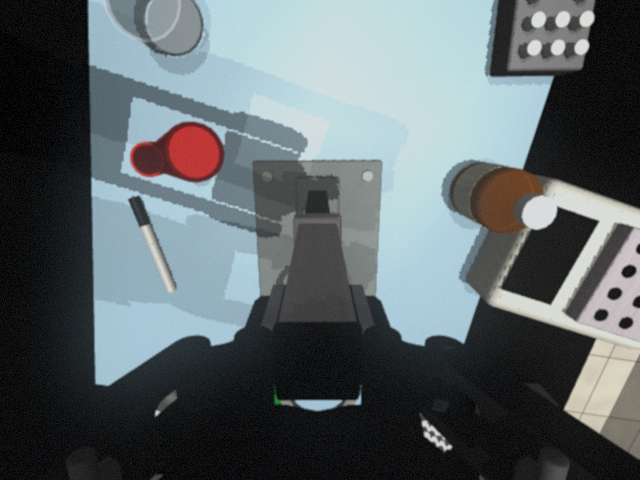

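Call:
step_arm(rows=[[0, 0, 0.2, 0, 0, 0, 18], [0, 0, 0.4, 0, 0, 0, 18], [0, 0, 0.6, 0, 0, 0, 18], [0, 0, 0.7, 0, 0, 0, 18], [0, 0, 0.8, 0, 0, 0, 18], [0, 0, 0.8, 0, 0, 0, 18], [0, 0, 0.8, 0, 0, 0, 18], [0, 0, 0.8, 0, 0, 0, 18]])

```text
clock: 18.6
eef_pos: [557.7, -81.8, 273.5]
tcp_rot: [-0.345, 1.57, -0.177]
contact_force: [-1.3, -1.0, -1.4]
opening: 0.302
```

Run:
```python
from h import *
st=r.sense();print(st["eef_pos"],st["contact_force"],st["wrist_torque"],st["opening"]*85.4)
q,dq=vision.grab_frame("scene")
print(r.sense()["contact_force"])
crop(q,295,180,330,230,10,"pics/s9.png")
```

```text
[557.71618665 -81.76613633 273.53131929] [-1.25621415 -0.98124756 -1.4047061 ] [-0.12692752  0.17581606  0.25881741] 25.756306005100214
[-2.03062034  0.11511193 -1.54488633]
```

View pics/s9.png

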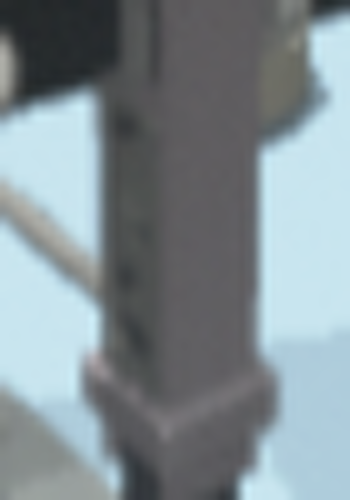

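Run:
```python
from h import *
S=np.load("pics/scene0.npz")["p"];a=np.load("pics/s8.npy")
q,dq=vision.grab_frame("scene");np.save("pics/s9.npy",q)
g=lambda im:im[190:216,304:313].mean(2).astype(int)
print(np.hstack([g(S),np.zeros((26,1),int),g(a),np.zeros((26,1),int),g(q)]))
print(r.sense()["contact_force"])
```

```text
[[157  82  55  53  55  55  54  55  53   0 161  96  77  77  81  85  85  88
   93   0 162  96  76  77  81  85  86  90  93]
 [169 100  71  56  54  53  53  54  54   0 166  97  72  67  78  83  85  90
   92   0 166  97  69  65  73  84  88  91  92]
 [171 110  85  70  59  53  55  54  54   0 167  97  64  56  70  79  85  89
   93   0 167  96  67  57  66  79  87  90  92]
 [180 114  90  85  77  59  53  56  53   0 176 101  70  59  67  76  83  90
   92   0 176 102  71  62  68  77  83  88  94]
 [192 119  93  90  92  75  62  54  59   0 190 108  76  69  72  76  81  89
   93   0 191 107  77  72  77  78  81  89  93]
 [194 120  97  90  95  87  78  69  77   0 194 110  79  76  77  78  83  89
   95   0 193 109  78  78  77  77  81  89  94]
 [195 120  98  93  93  91  89  89  93   0 193 110  79  78  77  78  82  89
   94   0 195 110  78  78  77  78  82  89  94]
 [195 122 100 103  94  95  90  93  97   0 194 110  79  76  76  78  82  90
   94   0 194 111  78  78  78  77  82  90  93]
 [195 123 118 132 116 100  91  93  94   0 195 111  79  77  77  78  82  89
   93   0 194 109  80  79  80  78  82  89  94]
 [195 124 1
[... 1384 characters left out ...]
0  81  89
   94   0 176 109  86  78  79  79  81  91  96]
 [216 128  88  81  98  99 103 100  98   0 212 125  85  72  76  79  82  91
   95   0 212 126  86  73  75  77  82  90  96]
 [216 129  87  72  77 101 109 101  98   0 216 128  88  71  66  77  83  91
   96   0 215 127  89  70  66  76  80  90  94]
 [216 129  90  72  78  91 101 100  98   0 215 128  98  76  63  74  81  91
   95   0 216 129  98  79  63  69  81  92  96]
 [216 129  92  80  85  90  92  98  98   0 211 126  98  85  65  67  81  91
   96   0 207 123  98  84  64  66  79  91  97]
 [216 129  91  83  84  89  91  98  99   0 193 129  94  84  76  70  80  92
   96   0 178 115  91  82  74  68  80  90  96]]
[-0.82395332 -1.14728413 -1.34411031]
```

Call:
step_arm(rows=[[0, 0, 0.1, 0, 0, 0, 18], [0, 0, 0.2, 0, 0, 0, 18], [0, 0, 0.3, 0, 0, 0, 18], [0, 0, 0.4, 0, 0, 0, 18], [0, 0, 0.5, 0, 0, 0, 18], [0, 0, 0.5, 0, 0, 0, 18], [0, 0, 0.5, 0, 0, 0, 18], [0, 0, 0.5, 0, 0, 0, 18]])

```text
clock: 19.7
eef_pos: [557.7, -81.8, 274.0]
tcp_rot: [-0.371, 1.57, -0.203]
contact_force: [-1.5, -1.7, -3.9]
opening: 0.3
```

Run:
```python
from h import *
st=r.sense();print(st["eef_pos"],st["contact_force"],st["wrist_torque"],st["opening"]*85.4)
q,dq=vision.grab_frame("scene");np.save("pics/s10.npy",q)
print(q[190:216,304:313].mean(2).astype(int)[:20,1:6].T)
for n in ("s8","s9","s10"):
    im=np.load(f"pics/{n}.npy").astype(float).mean(2)
    # ring rows profile: weighted near ring front
    S=np.load("pics/scene0.npz")["p"].astype(float).mean(2)
    print(n, im[205:236,316].astype(int))
```

```text
[557.71359366 -81.77745759 273.9979055 ] [-1.48239647 -1.72248526 -3.87331834] [-0.20811342  0.12822059  0.21216154] 25.62252988053591
[[ 96  96  97 102 109 110 110 109 109 110 109 110 110 111 110 112 108 101
  101 100]
 [ 74  67  67  73  79  79  78  79  80  80  83  83  80  80  80  81  78  75
   80  83]
 [ 74  64  57  66  76  77  78  78  80  83  88  88  81  78  78  77  70  61
   64  75]
 [ 83  73  67  73  77  77  79  78  80  83  91  92  84  78  78  79  74  68
   72  78]
 [ 85  80  77  77  78  78  79  78  78  80  82  84  80  76  79  78  80  77
   78  79]]
s8 [ 96  96  95  96  95  97  96  96  96  96  95  96  97 100 109 115 107  98
  97  96  96  92  91  86  73  60  57  58  59  59  60]
s9 [ 96  95  96  95  97  97  95  95  96  95  96  97  97 100 110 112 102  97
  95  93  92  91  91  86  72  58  57  60  58  58  59]
s10 [ 95  95  97  95  95  97  96  97  96  96  95  97  96 101 112 113 101  96
  95  94  93  92  92  85  72  60  57  59  58  59  58]
```

Call:
step_arm(rows=[[0, 0, 0.1, 0, 0, 0, 18], [0, 0, 0.2, 0, 0, 0, 18], [0, 0, 0.3, 0, 0, 0, 18], [0, 0, 0.4, 0, 0, 0, 18], [0, 0, 0.4, 0, 0, 0, 18], [0, 0, 0.4, 0, 0, 0, 18], [0, 0, 0.4, 0, 0, 0, 18], [0, 0, 0.4, 0, 0, 0, 18]])

```text
clock: 20.75
eef_pos: [557.7, -81.8, 274.3]
tcp_rot: [-0.419, 1.57, -0.251]
contact_force: [0.6, -3.3, -7.3]
opening: 0.297
```

```bash
cat > chk.py <<'E'
from h import *
import sys
st=r.sense();print(st["eef_pos"],st["contact_force"],st["wrist_torque"],st["opening"]*85.4)
q,dq=vision.grab_frame("scene");np.save(f"pics/{sys.argv[1]}.npy",q)
print(q[190:216,304:313].mean(2).astype(int)[:20,1:6].T)
im=q.astype(float).mean(2);print(im[217:231,316].astype(int))
E
python3 chk.py s11
```

```text
[557.70454821 -81.78862264 274.3437887 ] [ 0.63820583 -3.30363427 -7.33913503] [-0.20663879 -0.14555235  0.23357145] 25.32650983554012
[[ 96  95  98 102 109 109 110 110 110 110 109 112 110 109 107 103 103 102
   98 100]
 [ 72  68  69  76  80  79  78  79  79  82  84  82  80  80  79  79  78  75
   80  82]
 [ 73  59  58  65  76  76  76  77  79  83  87  88  82  79  78  76  69  60
   66  75]
 [ 80  71  67  72  78  78  79  79  80  85  90  92  84  79  78  79  75  67
   70  79]
 [ 84  79  76  77  78  79  78  78  79  80  82  83  79  77  79  78  78  76
   78  79]]
[ 97 101 109 111  99  96  97  94  94  92  91  84  68  59]
```

Call:
step_arm(rows=[[0, 0, -0.2, 0, 0, 0, 18], [0, 0, -0.4, 0, 0, 0, 18], [0, 0, -0.6, 0, 0, 0, 18], [0, 0, -0.8, 0, 0, 0, 18], [0, 0, -1.0, 0, 0, 0, 18], [0, 0, -1.2, 0, 0, 0, 18], [0, 0, -1.2, 0, 0, 0, 18], [0, 0, -1.2, 0, 0, 0, 18]])

```text
clock: 21.8
eef_pos: [557.7, -81.8, 273.6]
tcp_rot: [-0.377, 1.57, -0.209]
contact_force: [-5.1, -1.0, 4.3]
opening: 0.301
```

```bash
python3 chk.py s12
```

```text
[557.73299858 -81.7742133  273.62731281] [-5.05749814 -1.04123836  4.29663335] [-0.13089439  0.68056838  0.25089189] 25.722684461719957
[[ 96  96  97 101 109 109 111 110 111 110 110 110 110 110 111 110 106 103
  100 100]
 [ 75  69  66  71  78  78  78  78  80  81  82  82  81  79  80  80  77  77
   79  82]
 [ 76  67  57  62  73  75  77  77  80  83  88  88  82  78  78  77  68  61
   65  76]
 [ 82  73  67  70  77  77  78  79  79  83  89  91  83  79  79  79  74  68
   73  80]
 [ 84  83  79  78  78  76  78  76  78  79  80  83  77  73  77  79  78  78
   78  80]]
[ 96 102 111 112 101  97  96  94  93  92  91  86  73  58]
```

The push down was blocked (+4.3 N after 0.7 mm) and the button shows unchanged in the hole, so it is locked. I'll release.

Call:
step_arm(rows=[[0, 0, 0.3, 0, 0, 0, 22], [0, 0, 0.3, 0, 0, 0, 27], [0, 0, 0.3, 0, 0, 0, 32], [0, 0, 0.3, 0, 0, 0, 40], [0, 0, 0.3, 0, 0, 0, 50], [0, 0, 0.3, 0, 0, 0, 60], [0, 0, 0.3, 0, 0, 0, 65], [0, 0, 0.3, 0, 0, 0, 65]])

```text
clock: 22.85
eef_pos: [557.8, -81.8, 274.0]
tcp_rot: [-0.367, 1.57, -0.199]
contact_force: [-1.0, 0.4, 0.5]
opening: 0.759
```

```bash
python3 chk.py s13; python3 -c "
from h import *
q=np.load('pics/s13.npy');crop(q,260,150,345,245,6,'pics/s13.png')"
```

```text
[557.75174589 -81.78408389 273.95856294] [-0.98766385  0.37674034  0.54137798] [-0.03757158  0.00330339 -0.02475289] 64.84879552747503
[[ 96  96  97 101 108 109 109 110 110 111 110 111 109 110 110 108 101  96
   94  94]
 [ 73  66  66  70  77  77  77  78  81  86  90  85  80  80  79  80  77  72
   78  81]
 [ 75  62  56  62  71  77  78  78  86  98  97  91  82  78  78  77  69  61
   66  74]
 [ 82  75  67  71  76  78  77  79  81  87  92  92  83  79  78  79  75  68
   71  79]
 [ 85  82  76  77  78  77  79  78  80  80  82  82  81  78  78  77  78  78
   78  79]]
[ 97 101 112 113 100  97  95  93  92  92  91  86  70  58]
```

View pics/s13.png

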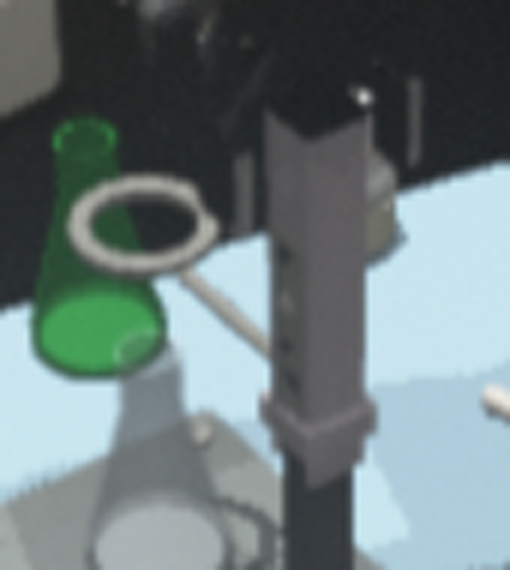

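Call:
step_arm(rows=[[0, 0, 30, 0, 0, 0, 75], [0, 0, 65, 0, 0, 0, 80], [0, 20, 90, 0, 0, 0, 85], [-5, 60, 90, 0, 0, 0, 85], [-15, 110, 90, 0, 0, 0, 85], [-25, 160, 80, 0, 0, 0, 85], [-35, 210, 60, 0, 0, 0, 85], [-40, 260, 40, 0, 0, 0, 85]])

```text
clock: 23.9
eef_pos: [517.2, 179.8, 313.8]
tcp_rot: [-0.174, 1.569, -0.006]
contact_force: [1.0, -0.6, -1.1]
opening: 0.995
```

Call:
step_arm(rows=[[-10, 40, -10, 0, 0, 0, 85], [-15, 80, -20, 0, 0, 0, 85], [-18, 120, -30, 0, 0, 0, 85], [-20, 130, -50, 0, 0, 0, 85], [-20, 130, -80, 0, 0, 0, 85], [-20, 130, -100, 0, 0, 0, 85], [-20, 130, -100, 0, 0, 0, 85], [-20, 130, -100, 0, 0, 0, 85]])

```text
clock: 24.9
eef_pos: [497.7, 310.0, 214.7]
tcp_rot: [0.029, 1.568, 0.197]
contact_force: [0.9, 0.1, -0.1]
opening: 0.997
```

```bash
cat > wl.py <<'E'
from h import *
import sys,pickle
st=r.sense(); p,d=vision.grab_frame("wrist"); pickle.dump((st,p,d),open(f"pics/{sys.argv[1]}.pkl","wb"))
cv2.imwrite(f"pics/{sys.argv[1]}.png",p[:,:,::-1]); print(st["eef_pos"],st["tcp_rot"],st["clock"],st["contact_force"])
E
python3 wl.py w14
```

```text
[497.70744983 310.00538921 214.65803088] [0.02862116 1.56773424 0.19663137] 24.9 [ 0.87828676  0.13664126 -0.09811144]
```

View pics/w14.png

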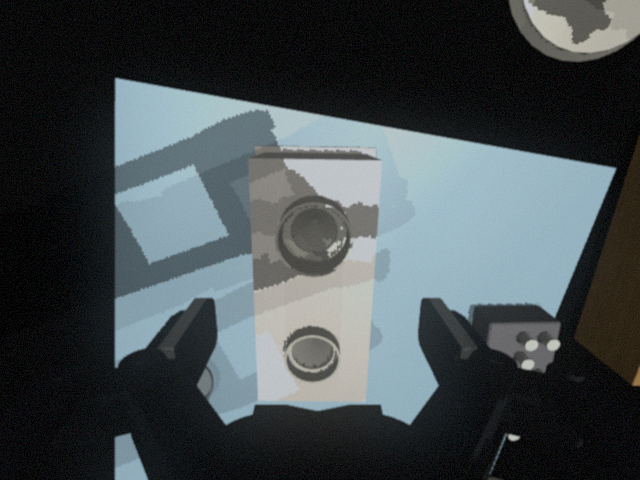

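Run:
```python
from h import *
import pickle
st,p,d=pickle.load(open("pics/w14.pkl","rb"))
C=cam("wrist",st);P=cloud(C,d)
crop(p,245,185,385,390,2.9,"pics/w14c.png")
for (cx,cy) in [(497,309),(513,200)]:
    for zt,zr in [((97,130),None)]:
        m=(P[...,2]>zt[0])&(P[...,2]<zt[1])&(np.hypot(P[...,0]-cx,P[...,1]-cy)<42)
        top=np.percentile(P[m][:,2],92)
        m2=m&(P[...,2]>top-4)
        q=P[m2]
        A=np.c_[2*q[:,:2],np.ones(len(q))];s=np.linalg.lstsq(A,(q[:,:2]**2).sum(1),rcond=None)[0]
        print((cx,cy),m.sum(),"top",top.round(1),"fit",s[:2].round(1),np.sqrt(s[2]+s[:2]@s[:2]).round(1), "mean",q.mean(0).round(1), cv2.minEnclosingCircle(q[:,:2].astype(np.float32)))
m=(abs(P[...,2]-92)<4)&(abs(P[...,0]-505)<80)&(abs(P[...,1]-255)<140);q=P[m]
print(cv2.minAreaRect(q[:,:2].astype(np.float32)),np.median(q[:,2]))
# project expected rim circle
for a in (0,90,180,270): print(proj(C,[497+28*np.cos(np.radians(a)),309+28*np.sin(np.radians(a)),120]).round(1))
```

```text
(497, 309) 1874 top 120.2 fit [495.9 310. ] 26.8 mean [496.  309.1 119.3] ((495.87640380859375, 309.64068603515625), 28.184377670288086)
(513, 200) 993 top 106.2 fit [512.4 201.6] 22.9 mean [512.5 201.4 105. ] ((512.6265258789062, 201.18394470214844), 24.606081008911133)
((504.3158874511719, 254.8970947265625), (100.357177734375, 221.02627563476562), 8.71402359008789) 91.80187247235438
[353.4 247.3]
[321.8 203.1]
[276.2 234.9]
[308.8 276.8]
```

View pics/w14c.png

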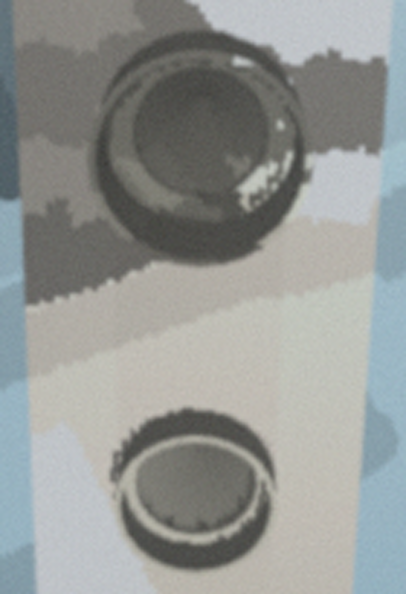

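Call:
step_arm(rows=[[-1.7, -0.4, -25, 0, 0, 0, 85], [-1.7, -0.4, -50, 0, 0, 0, 85], [-1.7, -0.4, -75, 0, 0, 0, 85], [-1.7, -0.4, -95, 0, 0, 0, 85], [-1.7, -0.4, -108, 0, 0, 0, 85], [-1.7, -0.4, -116, 0, 0, 0, 85], [-1.7, -0.4, -118, 0, 0, 0, 85], [-1.7, -0.4, -118, 0, 0, 0, 80]], force=20)

```text
clock: 25.95
eef_pos: [496.5, 309.9, 97.4]
tcp_rot: [0.138, 1.566, 0.306]
contact_force: [-0.0, 0.0, -0.4]
opening: 0.936
```

Call:
step_arm(rows=[[0, 0, 0, 0, 0, 0, 72], [0, 0, 0, 0, 0, 0, 65], [0, 0, 0, 0, 0, 0, 60], [0, 0, 0, 0, 0, 0, 57], [0, 0, 0, 0, 0, 0, 54], [0, 0, 0, 0, 0, 0, 50], [0, 0, 0, 0, 0, 0, 48], [0, 0, 0, 0, 0, 0, 48]], force=20)

```text
clock: 26.95
eef_pos: [496.5, 309.9, 97.6]
tcp_rot: [0.134, 1.566, 0.302]
contact_force: [-2.0, 0.0, 6.1]
opening: 0.639
```

```bash
python3 wl.py w15; python3 -c "
from h import *
print(r.sense()['opening']*85.4, r.sense()['contact_force'])
q,_=vision.grab_frame('scene');crop(q,350,220,500,400,3.3,'pics/s15.png')"
```

```text
[496.45955356 309.85861107  97.62193662] [0.13356859 1.56649436 0.30154561] 26.95 [-2.00811359  0.01607793  6.06677345]
55.193109772684174 [-1.79720994 -1.32893269  5.40626279]
```

View pics/w15.png

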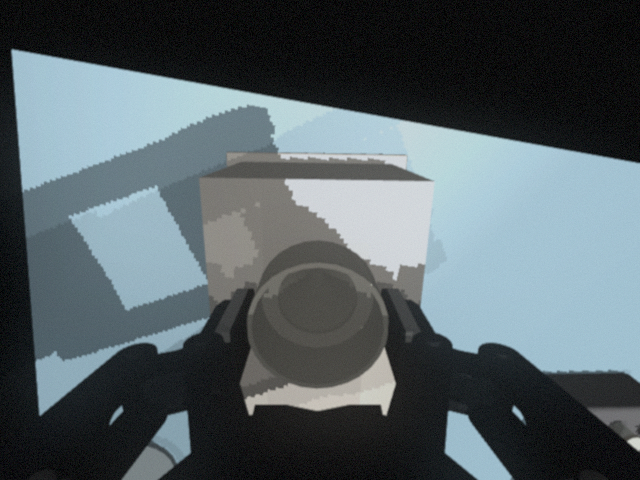

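View pics/s15.png

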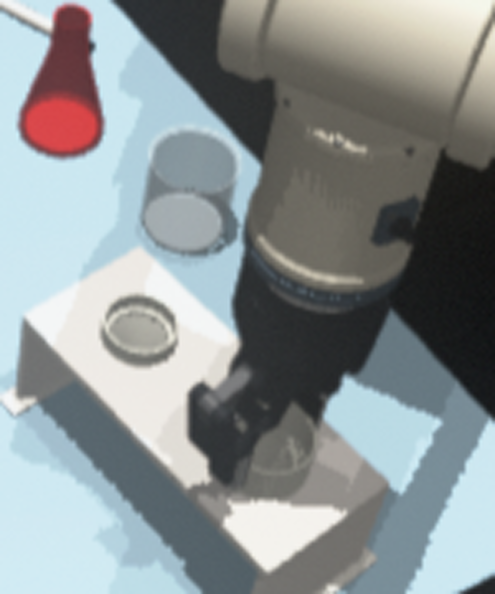

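Call:
step_arm(rows=[[0, 0, 5, 0, 0, 0, 48], [0, 0, 15, 0, 0, 0, 48], [0, 0, 35, 0, 0, 0, 48], [0, 0, 60, 0, 0, 0, 48], [0, 0, 90, 0, 0, 0, 48], [0, -5, 125, 0, 0, 0, 48], [-5, -20, 155, 0, 0, 0, 48], [-10, -50, 180, 0, 0, 0, 48]])

```text
clock: 28.05
eef_pos: [486.6, 260.1, 279.6]
tcp_rot: [0.211, 1.565, 0.38]
contact_force: [0.6, -0.6, -0.6]
opening: 0.644
```

Run:
```python
from h import *
T,dT=vision.grab_frame("top"); Ct=cam("top");P=cloud(Ct,dT)
cv2.imwrite("pics/t16.png",T[:,:,::-1])
import pickle; pickle.dump((T,dT),open("pics/t16.pkl","wb"))
m=(abs(P[...,2]-195)<12)&(np.hypot(P[...,0]-578,P[...,1]+199)<45)
q=P[m];print(m.sum(),np.median(q[:,2]),q.mean(0))
A=np.c_[2*q[:,:2],np.ones(len(q))];s=np.linalg.lstsq(A,(q[:,:2]**2).sum(1),rcond=None)[0];print(s[:2])
# image-based: outer/inner contour cast on plane z
z=np.median(q[:,2]); mk=m.astype(np.uint8)
cs,_=cv2.findContours(mk,cv2.RETR_CCOMP,cv2.CHAIN_APPROX_NONE)
for c in cs:
    if len(c)>15:
        w=np.array([onz(Ct,u,v,z)[:2] for u,v in c[:,0]],np.float32); print(len(c),cv2.minEnclosingCircle(w),cv2.fitEllipse(w))
# cap
m=(abs(P[...,2]-321)<10)&(np.hypot(P[...,0]-558,P[...,1]+81)<35);q=P[m];print("cap",m.sum(),np.median(q,0),cv2.minAreaRect(q[:,:2].astype(np.float32)))
print(r.sense()["opening"]*85.4,r.sense()["eef_pos"])
```

```text
402 193.52414921574677 [ 578.50145569 -196.70882077  193.28234215]
[ 578.32287932 -196.92820905]
101 ((578.7494506835938, -191.65626525878906), 38.30636215209961) ((578.330810546875, -196.6941375732422), (57.867767333984375, 69.49034881591797), 11.804923057556152)
65 ((578.5513305664062, -198.685302734375), 23.99212646484375) ((578.5032958984375, -198.96893310546875), (45.65591049194336, 46.34358215332031), 117.8907699584961)
cap 269 [558.58622346 -81.44472825 320.00891042] ((558.4721069335938, -81.32801818847656), (28.90247344970703, 28.904773712158203), 9.013589859008789)
55.34300632174764 [486.83070415 257.2207407  282.50924028]
```

View pics/t16.png

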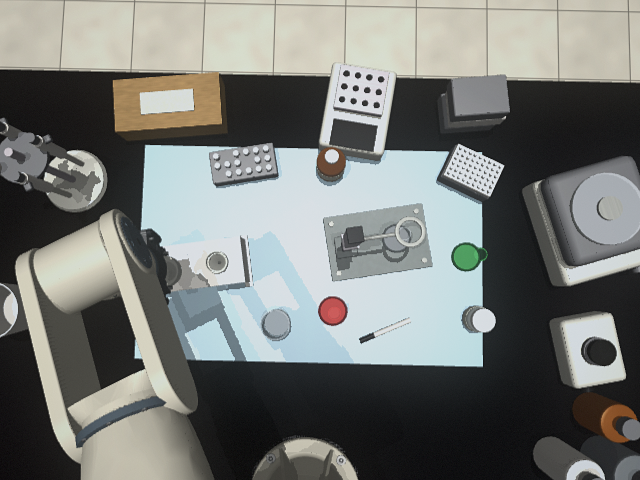

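Call:
step_arm(rows=[[-5, -25, 5, 0, 0, 0, 48], [-12, -65, 15, 0, 0, 0, 48], [-25, -110, 20, 0, 0, 0, 48], [-35, -155, 20, 0, 0, 0, 48], [-45, -200, 20, 0, 0, 0, 48], [-50, -245, 20, 0, 0, 0, 48], [-50, -290, 20, 0, 0, 0, 48], [-48, -335, 20, 0, 0, 0, 48]])

```text
clock: 29.1
eef_pos: [438.6, -79.2, 303.2]
tcp_rot: [-0.022, 1.561, 0.146]
contact_force: [0.2, -1.0, -0.4]
opening: 0.648
```

Call:
step_arm(rows=[[0, -30, 0, 0, 0, 0, 48], [5, -65, 0, 0, 0, 0, 48], [15, -95, 0, 0, 0, 0, 48], [25, -115, 0, 0, 0, 0, 48], [38, -121, 0, 0, 0, 0, 48], [40, -121, 0, 0, 0, 0, 48], [40, -121, 0, 0, 0, 0, 48], [40, -121, 0, 0, 0, 0, 48]])

```text
clock: 30.1
eef_pos: [478.4, -199.4, 303.2]
tcp_rot: [0.008, 1.561, 0.177]
contact_force: [0.3, 0.5, -0.6]
opening: 0.646
```

```bash
python3 wl.py w17; python3 -c "
from h import *
delta([578.5,-199.3,300],down_R(s=1)); print(r.sense()['opening']*85.4)"
```

```text
[ 478.40396161 -199.38381208  303.17453   ] [0.00790993 1.56146647 0.17720674] 30.1 [ 0.33105991  0.45351901 -0.59825457]
shift [100.08   0.23  -3.26] rot [-0.0015  0.0094 -0.0012]
54.800598127137164
```

View pics/w17.png

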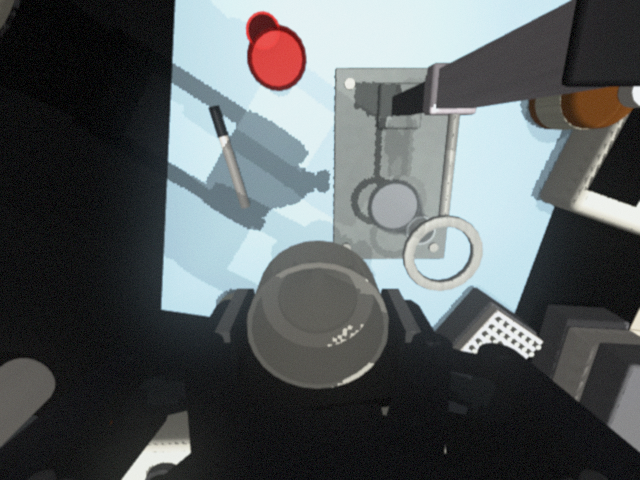

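Run:
```python
from h import *
import pickle
st,p,d=pickle.load(open("pics/w17.pkl","rb"))
C=cam("wrist",st);P=cloud(C,d)
m=(abs(P[...,2]-195)<8)&(np.hypot(P[...,0]-578,P[...,1]+199)<42)
q=P[m];z=np.median(q[:,2]);print("ring z",z,m.sum())
cs,_=cv2.findContours(m.astype(np.uint8),cv2.RETR_CCOMP,cv2.CHAIN_APPROX_NONE)
for c in cs:
    if len(c)>20:
        w=np.array([onz(C,u,v,195.)[:2] for u,v in c[:,0]],np.float32); print(len(c),cv2.minEnclosingCircle(w),cv2.fitEllipse(w))
# funnel rim
tz=st["eef_pos"][2]
m=(P[...,2]>tz+14)&(P[...,2]<tz+30)&(np.hypot(P[...,0]-st["eef_pos"][0],P[...,1]-st["eef_pos"][1])<33)
q=P[m];print("cup z pct",np.percentile(q[:,2],[50,90,98])-tz,m.sum())
top=np.percentile(q[:,2],90);mm=m&(P[...,2]>top-4);q=P[mm]
print("mean",q.mean(0)-st["eef_pos"],cv2.minEnclosingCircle((q[:,:2]-st["eef_pos"][:2]).astype(np.float32)))
A=np.c_[q[:,:2]-st["eef_pos"][:2],np.ones(len(q))];print("rim plane",np.linalg.lstsq(A,q[:,2],rcond=None)[0])
crop(p,235,225,400,400,3.4,"pics/w17c.png")
```

```text
ring z 193.68923866539802 2625
248 ((576.1643676757812, -192.52142333984375), 36.3474235534668) ((576.6055908203125, -196.12574768066406), (59.38938903808594, 67.23826599121094), 17.403175354003906)
156 ((576.088134765625, -197.654296875), 22.46725082397461) ((576.4031982421875, -197.6394805908203), (42.41200637817383, 44.2389030456543), 150.3637237548828)
cup z pct [21.32196153 23.8238031  28.94752118] 5716
mean [ 0.04983436  0.54798867 22.66733062] ((-0.588959276676178, 3.281440496444702), 32.098846435546875)
rim plane [-7.77713797e-04  1.05009185e-02  3.25836145e+02]
```

View pics/w17c.png

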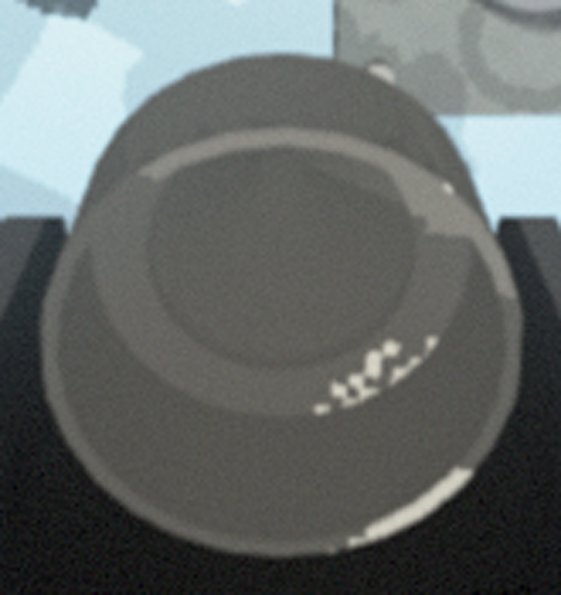

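```bash
cat > ring.py <<'E'
from h import *
import pickle
from scipy.optimize import least_squares
def ringfit(C,p,z,guess,dbg=None):
    hsv=cv2.cvtColor(p,cv2.COLOR_RGB2HSV); 
    u0,v0=proj(C,[*guess,z]).astype(int)
    g=p.astype(int)
    m=((g.min(2)>125)&(g.max(2)-g.min(2)<28)).astype(np.uint8)
    yy,xx=np.mgrid[:480,:640]
    # restrict to the annulus about the guess in world
    K,Rm,o=C
    D=np.stack([(xx-K[0,2])/K[0,0],(yy-K[1,2])/K[1,1],np.ones_like(xx,float)],-1)@Rm.T
    W=o+D*((z-o[2])/D[...,2])[...,None]
    rad=np.hypot(W[...,0]-guess[0],W[...,1]-guess[1])
    m[(rad>38)]=0
    if dbg: cv2.imwrite(dbg,cv2.resize(m[v0-60:v0+60,u0-60:u0+60]*255,None,fx=4,fy=4))
    far=np.array(guess)-o[:2];far/=np.linalg.norm(far)
    cs,_=cv2.findContours(m,cv2.RETR_CCOMP,cv2.CHAIN_APPROX_NONE)
    cs=sorted(cs,key=cv2.contourArea,reverse=True)[:2]
    res=[]
    pts=[np.array([onz(C,u,v,z)[:2] for u,v in c[:,0]]) for c in cs]
    def err(x):
        e=[]
        for P,rr,s in zip(pts,(31,22.5),(1,-1)):
            q=P-x; k=((q@far)*s>3); dd=(np.hypot(*q.T)-rr)*k
            e.append(np.clip(dd,-4,4))
        return np.concatenate(e)
    # edge sampling: contour pixels are inside the mask (outer) / outside by CCOMP hole rule
    s=least_squares(err,guess,loss='soft_l1',f_scale=.7,diff_step=1e-4)
    print("z",z,"centre",s.x.round(2),"rms",np.sqrt((s.fun**2).mean()).round(2),[len(c) for c in cs])
    for P,rr in zip(pts,(31,22.5)):
        q=P-s.x;a=q@far; print("  far r",np.hypot(*q[a>10].T).mean().round(2),"near r",np.hypot(*q[a<-10].T).mean().round(2),rr)
if __name__=="__main__":
    st,p,d=pickle.load(open("pics/w17.pkl","rb"));C=cam("wrist",st)
    for z in (193,195,197): ringfit(C,p,z,[577.5,-198.5],"pics/m17.png")
    T,dT=pickle.load(open("pics/t16.pkl","rb"))
    ringfit(cam("top"),T,195,[578.5,-199],"pics/mt.png")
    print("cam",C[2])
E
python3 ring.py
```

```text
z 193 centre [ 577.92 -198.94] rms 1.16 [247, 173]
  far r 30.88 near r 31.22 31
  far r 23.58 near r 20.57 22.5
z 195 centre [ 576.81 -198.25] rms 1.17 [245, 173]
  far r 30.82 near r 30.65 31
  far r 23.59 near r 20.1 22.5
z 197 centre [ 575.68 -197.55] rms 1.18 [244, 173]
  far r 30.79 near r 30.11 31
  far r 23.62 near r 20.23 22.5
z 195 centre [ 578.65 -199.42] rms 2.72 [119, 46]
  far r 36.56 near r 35.5 31
  far r nan near r 20.88 22.5
cam [ 465.23933678 -127.19266356  445.63879914]ring.py:32: RuntimeWarning: Mean of empty slice.
  q=P-s.x;a=q@far; print("  far r",np.hypot(*q[a>10].T).mean().round(2),"near r",np.hypot(*q[a<-10].T).mean().round(2),rr)
  ret = ret.dtype.type(ret / rcount)
```

View pics/m17.png

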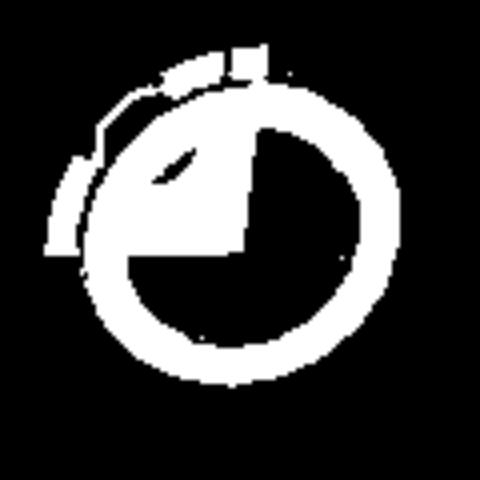

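Run:
```python
from h import *
import pickle
st,p,d=pickle.load(open("pics/w17.pkl","rb"))
for v in (225,240,255): print(v,[tuple(int(x) for x in p[v,u]) for u in range(398,440,3)])
st2,p2,d2=pickle.load(open("pics/w2.pkl","rb"));C=cam("wrist",st2)
P=cloud(C,d2); m=(abs(P[...,2]-262)<4)&(np.hypot(P[...,0]-558,P[...,1]+81)<30)
q=P[m];print("cap wrist",np.median(q,0),cv2.minAreaRect(q[:,:2].astype(np.float32)),m.sum())
g=p2.mean(2).astype(int)
print(g[255,285:350]);print(g[225:295,317])
crop(p2,280,225,355,300,8,"pics/w2c.png")
```

```text
225 [(168, 173, 175), (155, 160, 163), (130, 134, 137), (128, 135, 136), (129, 135, 138), (112, 118, 119), (111, 120, 118), (85, 93, 89), (173, 177, 169), (212, 215, 206), (221, 221, 214), (212, 213, 205), (209, 212, 203), (203, 205, 197)]
240 [(159, 167, 165), (162, 169, 166), (154, 163, 159), (90, 94, 94), (212, 211, 204), (218, 219, 208), (206, 207, 200), (176, 180, 174), (118, 123, 124), (131, 136, 137), (191, 198, 199), (175, 184, 181), (161, 171, 167), (162, 172, 169)]
255 [(138, 146, 144), (136, 142, 140), (154, 158, 152), (216, 219, 210), (206, 208, 199), (181, 183, 178), (163, 170, 169), (159, 168, 167), (160, 171, 168), (161, 170, 167), (162, 169, 168), (161, 169, 167), (162, 169, 164), (163, 172, 169)]
cap wrist [557.84237578 -79.40963875 262.19303515] ((558.0308837890625, -80.37776947021484), (28.9794979095459, 28.686424255371094), 10.03958511352539) 2219
[113 114 111 111 115 111 102  72  49  37  41  37  37  34  38  36  33  42
  30  43  35  41  37  37  30  34  38  29  41  39  32  39  38  34  41  39
  46  37  37  40  32  35  40  37  39  37  37  43  38  37  40  40  37  44
  41  53  88 112 117 115 119 119 118 116 117]
[ 69  70  71  64  67  68  73  69  68  68  68  67  51  37  33  38  43  36
  38  35  36  37  39  35  30  38  38  33  38  35  38  39  38  42  37  35
  40  38  32  34  34  34  39  35  41  39  41  36  40  35  38  38  35  37
  35  35  39  51  88 123 138 137 137 140 138 141 140 140 136 138]
```

View pics/w2c.png

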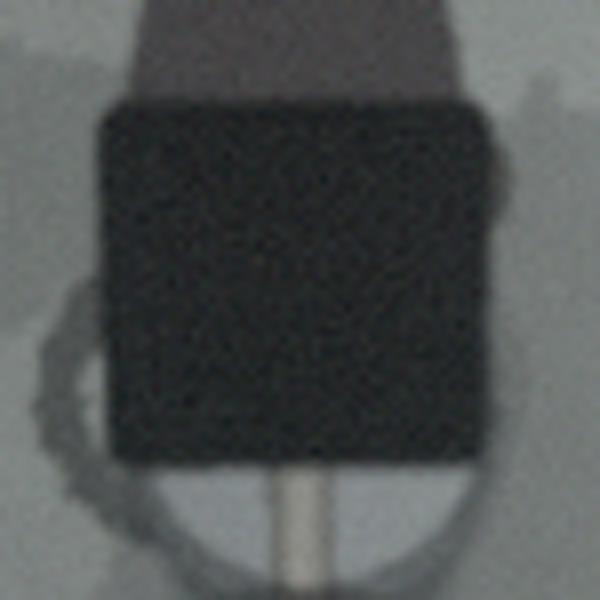

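```bash
sed -i 's/g.min(2)>125/g.min(2)>TH/; s/def ringfit(C,p,z,guess,dbg=None):/TH=172\ndef ringfit(C,p,z,guess,dbg=None):/' ring.py; python3 ring.py 2>/dev/null
python3 - <<'E'
from h import *
import pickle
st,p,d=pickle.load(open("pics/w17.pkl","rb"));C=cam("wrist",st)
# rim of the funnel cup: outer edge points by hand from crop (3.4x, offset 235,225)
pts=np.array([(43,310),(60,430),(110,500),(200,548),(285,557),(370,545),(450,500),(505,420),(522,340)])/3.4+[235,225]
z=st["eef_pos"][2]+22.4
w=np.array([onz(C,*a,z)[:2] for a in pts])-st["eef_pos"][:2]
print(w.round(1)); A=np.c_[2*w,np.ones(len(w))];s=np.linalg.lstsq(A,(w**2).sum(1),rcond=None)[0];print("rim rel TCP",s[:2],np.sqrt(s[2]+s[:2]@s[:2]))
E
```

```text
z 193 centre [ 577.98 -199.02] rms 0.95 [217, 173]
  far r 30.82 near r 28.93 31
  far r 24.33 near r 20.52 22.5
z 195 centre [ 576.97 -198.38] rms 0.99 [217, 173]
  far r 30.68 near r 28.59 31
  far r 24.26 near r 20.21 22.5
z 197 centre [ 575.93 -197.72] rms 1.04 [217, 173]
  far r 30.56 near r 28.22 31
  far r 24.2 near r 19.87 22.5
z 195 centre [ 577.15 -196.84] rms 0.64 [83, 68]
  far r 30.55 near r 26.26 31
  far r 26.66 near r 22.03 22.5
cam [ 465.23933678 -127.19266356  445.63879914]
[[-27.2   0.9]
 [-23.5 -14.6]
 [-16.4 -23.3]
 [ -4.7 -28.4]
 [  5.7 -28. ]
 [ 15.6 -24.6]
 [ 23.9 -16.7]
 [ 28.   -4.7]
 [ 27.6   6. ]]
rim rel TCP [ 0.61714887 -1.03716917] 27.823492482894483
```

View pics/m17.png

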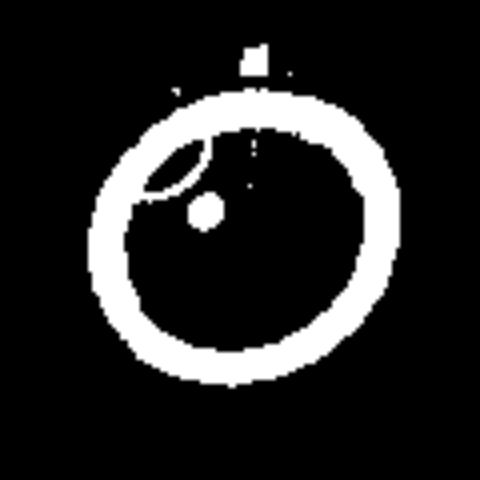

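Run:
```python
from h import *
Ct=cam("top"); print(onz(Ct,376/4+310,173/4+190,128))
import pickle
st,p,d=pickle.load(open("pics/w17.pkl","rb"));C=cam("wrist",st)
print(proj(C,[578.2,-199,128])); crop(p,380,190,500,300,5,"pics/w17f.png")
delta([578.0,-199.0,298],down_R(s=1))
```

```text
[ 580.41170098 -198.16143087  128.        ]
[418.47043315 231.22422716]
shift [99.58  0.53 -5.26] rot [-0.0015  0.0094 -0.0012]
```

View pics/w17f.png

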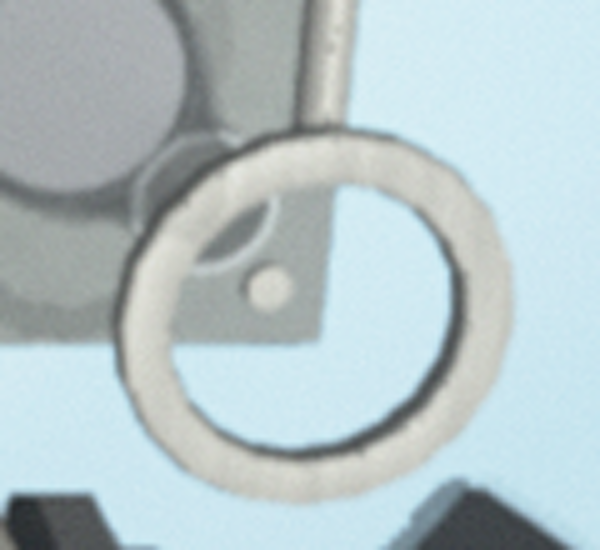

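Run:
```python
from h import *
import pickle
st,p,d=pickle.load(open("pics/w17.pkl","rb"));C=cam("wrist",st)
g=p.astype(int);m=((g.min(2)>165)&(g.max(2)-g.min(2)<28)).astype(np.uint8)
z=195
for z in (194,195,196):
  for th in (160,175):
    m=((g.min(2)>th)&(g.max(2)-g.min(2)<28)).astype(np.uint8)
    vv,uu=np.nonzero(m[200:300,395:490]);vv+=200;uu+=395
    W=np.array([onz(C,u,v,z)[:2] for u,v in zip(uu,vv)])
    c=np.array([577.8,-198.7])
    for i in range(20):
        q=W-c;a=np.arctan2(*q.T[::-1]);rr=np.hypot(*q.T)
        pts=[]
        for k in np.arange(-np.pi,np.pi,.15):
            s=rr[(abs((a-k+np.pi)%(2*np.pi)-np.pi)<.075)&(rr>18)&(rr<34)]
            if len(s)<8: continue
            pts.append((k,np.percentile(s,50)))
        pts=np.array(pts); e=pts[:,1]-pts[:,1].mean()
        good=abs(e)<3
        A=np.c_[np.cos(pts[good,0]),np.sin(pts[good,0]),np.ones(good.sum())]
        s=np.linalg.lstsq(A,pts[good,1],rcond=None)[0]; c=c+s[:2]
    print(z,th,c.round(2),s[2].round(2),"mid-radius, expect 26.75")
```

```text
194 160 [ 578.93 -199.51] 26.5 mid-radius, expect 26.75
194 175 [ 578.7  -199.32] 26.75 mid-radius, expect 26.75
195 160 [ 578.47 -199.18] 26.42 mid-radius, expect 26.75
195 175 [ 578.24 -199.  ] 26.66 mid-radius, expect 26.75
196 160 [ 578.02 -198.87] 26.32 mid-radius, expect 26.75
196 175 [ 577.79 -198.72] 26.54 mid-radius, expect 26.75
```

Call:
step_arm(rows=[[15, 0, 0, 0, 0.005, 0, 48], [35, 0, 0, 0, 0.005, 0, 48], [55, 0, 0, 0, 0.005, 0, 48], [75, 0.2, 0, 0, 0.005, 0, 48], [90, 0.4, 0, 0, 0.005, 0, 48], [99.8, 0.4, 0, 0, 0.005, 0, 48], [99.8, 0.4, 0, 0, 0.005, 0, 48], [99.8, 0.4, 0, 0, 0.005, 0, 48]])

```text
clock: 31.15
eef_pos: [577.8, -199.1, 303.2]
tcp_rot: [0.201, 1.567, 0.37]
contact_force: [0.1, -0.8, 0.7]
opening: 0.646
```

```bash
python3 wl.py w18; python3 -c "
from h import *
delta([578.2,-199.0,300],down_R(s=1))
q,_=vision.grab_frame('scene');crop(q,215,80,365,260,3.3,'pics/s18.png')"
```

```text
[ 577.80464779 -199.14486674  303.20956955] [0.20128654 1.5665856  0.37037509] 31.15 [ 0.06789333 -0.80460835  0.67958128]
shift [ 0.46  0.14 -3.31] rot [-0.0015  0.0041 -0.001 ]
```

View pics/w18.png

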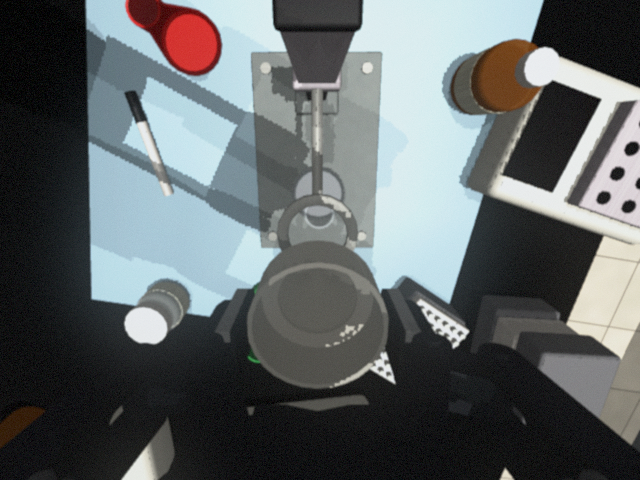

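View pics/s18.png

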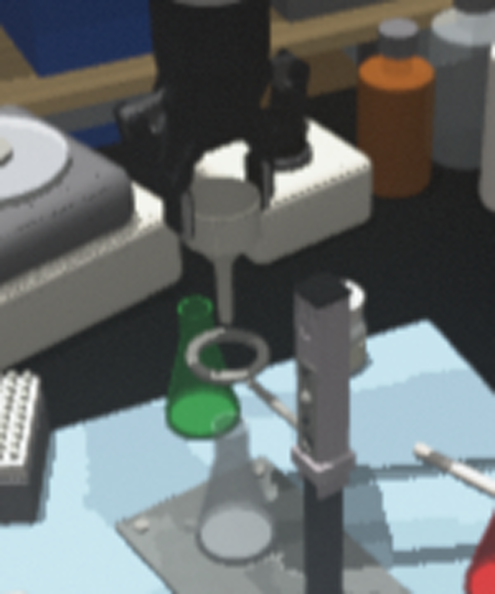

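Call:
step_arm(rows=[[0.4, 0, -12, 0, 0, 0, 48], [0.4, 0, -26, 0, 0, 0, 48], [0.4, 0, -40, 0, 0, 0, 48], [0.4, 0, -54, 0, 0, 0, 48], [0.4, 0, -68, 0, 0, 0, 48], [0.4, 0, -80, 0, 0, 0, 48], [0.4, 0, -87, 0, 0, 0, 48], [0.4, 0, -87, 0, 0, 0, 48]])

```text
clock: 32.25
eef_pos: [578.0, -199.1, 215.9]
tcp_rot: [0.276, 1.567, 0.445]
contact_force: [0.5, 0.9, -0.6]
opening: 0.648
```

```bash
python3 wl.py w19; python3 -c "
from h import *
q,_=vision.grab_frame('scene');crop(q,240,110,345,250,4.2,'pics/s19.png')
p=cv2.imread('pics/w19.png')[:,:,::-1];crop(p,220,160,420,400,2.8,'pics/w19c.png')"
```

```text
[ 577.97365194 -199.11223941  215.89540465] [0.27583718 1.56684725 0.44483027] 32.25 [ 0.47896223  0.9280109  -0.55619284]
```

View pics/w19c.png

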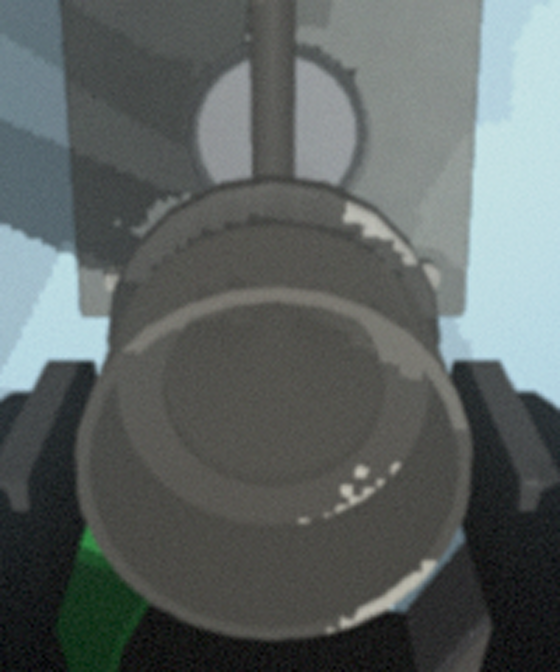

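View pics/s19.png

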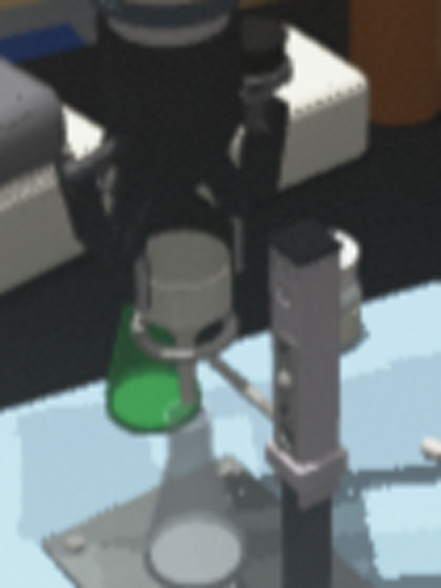

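Call:
step_arm(rows=[[0.2, 0, -2, 0, 0, 0, 48], [0.2, 0, -4, 0, 0, 0, 48], [0.2, 0, -6, 0, 0, 0, 48], [0.2, 0, -8, 0, 0, 0, 48], [0.2, 0, -9.5, 0, 0, 0, 48], [0.2, 0, -10.5, 0, 0, 0, 48], [0.2, 0, -11.5, 0, 0, 0, 48], [0.2, 0, -11.5, 0, 0, 0, 48]])

```text
clock: 33.35
eef_pos: [578.6, -199.3, 205.2]
tcp_rot: [0.09, 1.566, 0.259]
contact_force: [-0.8, -0.3, 0.2]
opening: 0.646
```

Call:
step_arm(rows=[[-0.3, 0, -0.4, 0, 0, 0, 48], [-0.3, 0, -0.8, 0, 0, 0, 48], [-0.3, 0, -1.2, 0, 0, 0, 48], [-0.3, 0, -1.6, 0, 0, 0, 48], [-0.3, 0, -2.0, 0, 0, 0, 48], [-0.3, 0, -2.4, 0, 0, 0, 48], [-0.3, 0, -2.4, 0, 0, 0, 48], [-0.3, 0, -2.4, 0, 0, 0, 48]])

```text
clock: 34.35
eef_pos: [578.3, -199.3, 202.8]
tcp_rot: [0.086, 1.566, 0.255]
contact_force: [0.2, -0.8, 0.2]
opening: 0.646
```

```bash
python3 wl.py w20; python3 -c "
from h import *
q,_=vision.grab_frame('scene');crop(q,240,110,345,250,4.2,'pics/s20.png')
p=cv2.imread('pics/w20.png')[:,:,::-1];crop(p,220,160,420,400,2.8,'pics/w20c.png')"
```

```text
[ 578.31040926 -199.27709339  202.80526872] [0.08612976 1.565829   0.25508145] 34.35 [ 0.21284984 -0.78683913  0.18659922]
```

View pics/w20c.png

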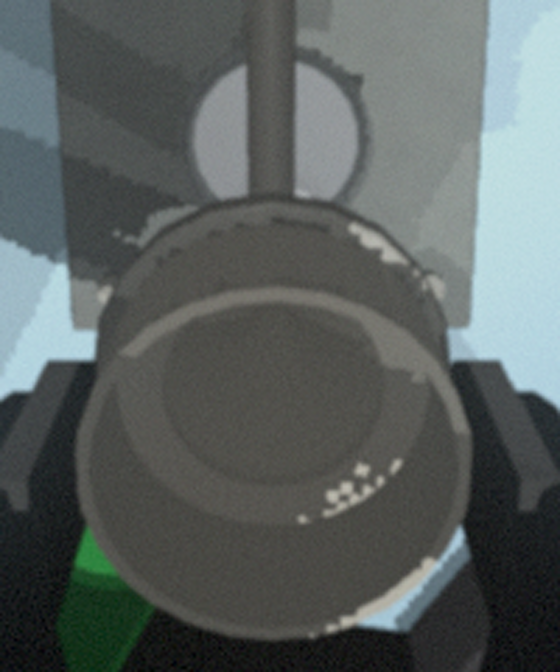

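View pics/s20.png

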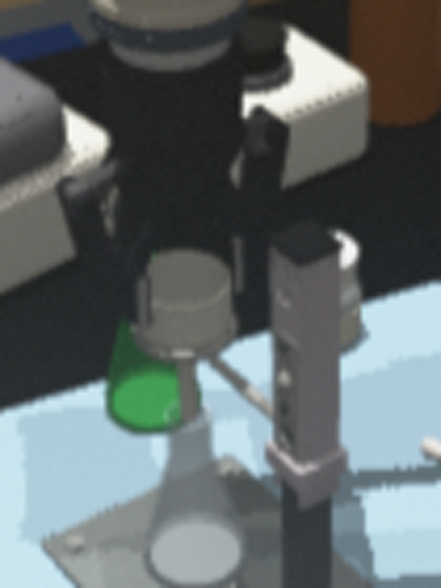

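Collar is about 2 mm above the ring with the boss inside, and no contact force. I'll go down gently in small steps.

Call:
step_arm(rows=[[0, 0, -0.3, 0, 0, 0, 48], [0, 0, -0.6, 0, 0, 0, 48], [0, 0, -0.9, 0, 0, 0, 48], [0, 0, -1.2, 0, 0, 0, 48], [0, 0, -1.5, 0, 0, 0, 48], [0, 0, -1.8, 0, 0, 0, 48], [0, 0, -1.8, 0, 0, 0, 48], [0, 0, -1.8, 0, 0, 0, 48]])

```text
clock: 35.45
eef_pos: [578.3, -199.3, 201.0]
tcp_rot: [0.085, 1.566, 0.254]
contact_force: [0.1, 0.6, 0.1]
opening: 0.647
```

Call:
step_arm(rows=[[0, 0, -0.2, 0, 0, 0, 48], [0, 0, -0.4, 0, 0, 0, 48], [0, 0, -0.6, 0, 0, 0, 48], [0, 0, -0.8, 0, 0, 0, 48], [0, 0, -1.0, 0, 0, 0, 48], [0, 0, -1.0, 0, 0, 0, 48], [0, 0, -1.0, 0, 0, 0, 48], [0, 0, -1.0, 0, 0, 0, 48]])

```text
clock: 36.45
eef_pos: [578.3, -199.3, 200.0]
tcp_rot: [0.088, 1.566, 0.257]
contact_force: [-0.0, -0.2, -0.2]
opening: 0.651
```

Call:
step_arm(rows=[[0, 0, -0.2, 0, 0, 0, 48], [0, 0, -0.4, 0, 0, 0, 48], [0, 0, -0.6, 0, 0, 0, 48], [0, 0, -0.8, 0, 0, 0, 48], [0, 0, -1.0, 0, 0, 0, 48], [0, 0, -1.0, 0, 0, 0, 48], [0, 0, -1.0, 0, 0, 0, 48], [0, 0, -1.0, 0, 0, 0, 48]])

```text
clock: 37.45
eef_pos: [578.4, -199.3, 199.6]
tcp_rot: [0.049, 1.566, 0.217]
contact_force: [-1.0, 1.4, 7.2]
opening: 0.645
```

```bash
python3 wl.py w21; python3 -c "
from h import *
q,_=vision.grab_frame('scene');crop(q,250,150,320,220,8,'pics/s21.png')"
```

```text
[ 578.36769422 -199.29671824  199.60877757] [0.04853354 1.56553426 0.21747381] 37.45 [-0.99305029  1.38611034  7.23161539]
```

View pics/s21.png

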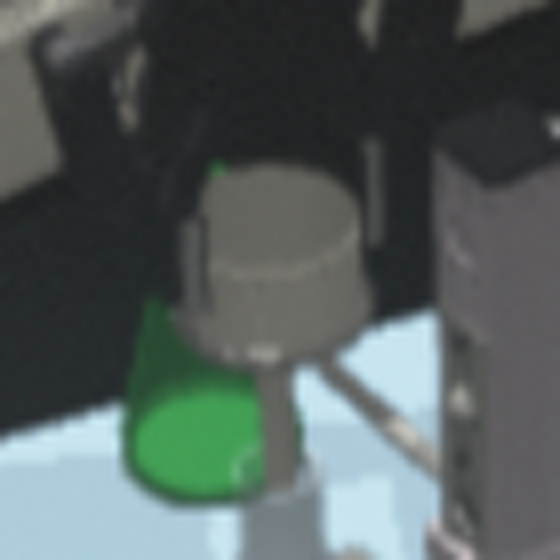

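Call:
step_arm(rows=[[0, 0, 0.3, 0, 0, 0, 50], [0, 0, 0.3, 0, 0, 0, 55], [0, 0, 0.3, 0, 0, 0, 58], [0, 0, 0.3, 0, 0, 0, 62], [0, 0, 0.3, 0, 0, 0, 68], [0, 0, 0.3, 0, 0, 0, 75], [0, 0, 0.3, 0, 0, 0, 82], [0, 0, 0.3, 0, 0, 0, 84]])

```text
clock: 38.55
eef_pos: [578.4, -199.3, 199.9]
tcp_rot: [0.049, 1.566, 0.218]
contact_force: [0.1, 0.6, 0.4]
opening: 0.985
```

```bash
python3 wl.py w22; python3 -c "
from h import *
q,_=vision.grab_frame('scene');crop(q,250,150,320,220,8,'pics/s22.png')"
```

```text
[ 578.36723094 -199.3065104   199.89852137] [0.0494998  1.56552392 0.21844012] 38.55 [0.09941934 0.63301062 0.41972459]
```

View pics/w22.png

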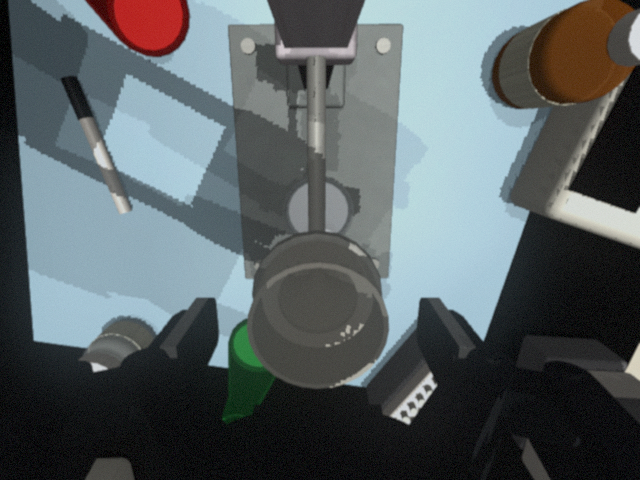

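View pics/s22.png

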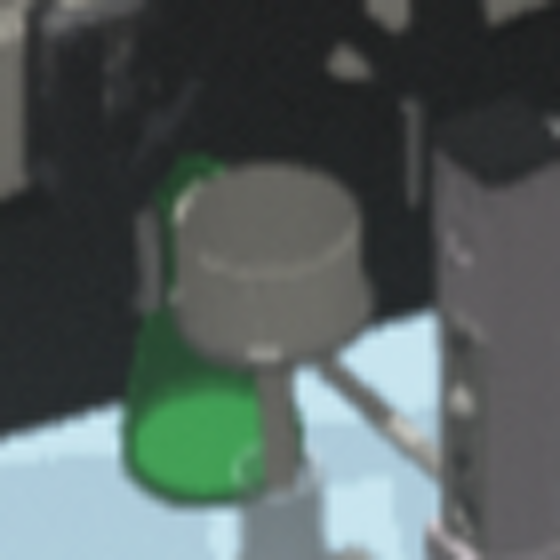

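Funnel is free and seated. I'll rise straight up, then do final checks.

Call:
step_arm(rows=[[0, 0, 5, 0, 0, 0, 85], [0, 0, 15, 0, 0, 0, 85], [0, 0, 35, 0, 0, 0, 85], [0, 0, 60, 0, 0, 0, 85], [0, 0, 90, 0, 0, 0, 85], [0, 0, 120, 0, 0, 0, 85], [-40, -20, 140, 0, 0, 0, 85], [-85, -40, 150, 0, 0, 0, 85]])

```text
clock: 39.65
eef_pos: [493.2, -239.7, 351.9]
tcp_rot: [-0.194, 1.563, -0.024]
contact_force: [-0.1, -0.2, 0.8]
opening: 0.997
```

Call:
step_arm(rows=[[-30, -30, 10, 0, 0, 0, 85], [-80, -60, 20, 0, 0, 0, 85], [-120, -90, 20, 0, 0, 0, 85], [-150, -110, 20, 0, 0, 0, 85], [-160, -120, 20, 0, 0, 0, 85], [-160, -120, 20, 0, 0, 0, 85], [-160, -120, 20, 0, 0, 0, 85], [-160, -120, 20, 0, 0, 0, 85]])

```text
clock: 40.65
eef_pos: [334.0, -359.2, 371.8]
tcp_rot: [-0.144, 1.563, 0.027]
contact_force: [0.5, 0.6, 0.5]
opening: 0.993
```

Run:
```python
from h import *
st=r.sense();print(st["clock"],st["eef_pos"],st["contact_force"])
T,dT=vision.grab_frame("top");q,_=vision.grab_frame("scene")
cv2.imwrite("pics/t23.png",T[:,:,::-1]);crop(q,230,150,390,290,5,"pics/s23.png")
Ct=cam("top");P=cloud(Ct,dT)
m=(abs(P[...,2]-320)<10)&(np.hypot(P[...,0]-558,P[...,1]+81)<35);print("cap",np.median(P[m],0))
m=(P[...,2]>200)&(P[...,2]<235)&(np.hypot(P[...,0]-578,P[...,1]+199)<42);k=P[m];top=np.percentile(k[:,2],90);k=k[k[:,2]>top-5]
print("rim top",top,cv2.minEnclosingCircle(k[:,:2].astype(np.float32)),k.mean(0))
A=np.c_[k[:,:2]-k[:,:2].mean(0),np.ones(len(k))];print(np.linalg.lstsq(A,k[:,2],rcond=None)[0])
```

```text
40.65 [ 333.99695974 -359.17947701  371.83328064] [0.4828412  0.58217831 0.504128  ]
cap [558.63655466 -81.43853577 319.61587958]
rim top 223.62120335663985 ((579.2330932617188, -199.4962615966797), 28.33881378173828) [ 579.10050064 -200.58057883  221.95822804]
[-1.91512209e-02  1.20999185e-02  2.21958228e+02]
```

View pics/t23.png

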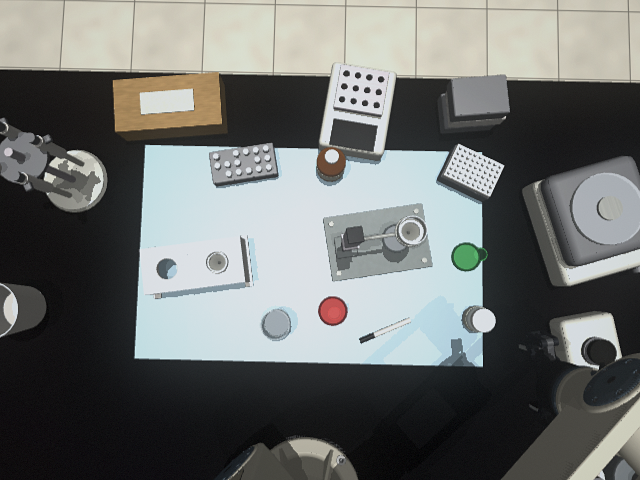

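View pics/s23.png

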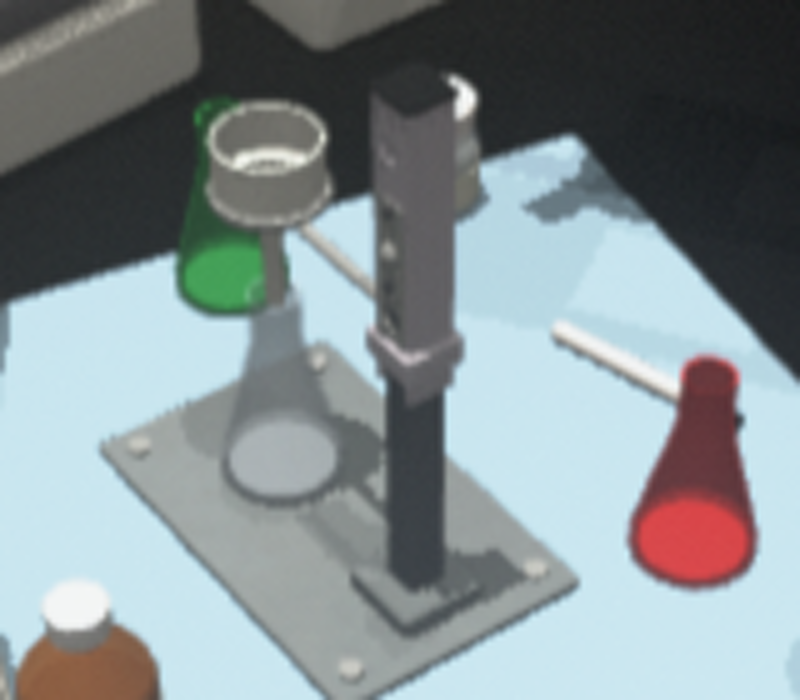

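The funnel sits flat in the ring at (268,160), with its stem in the clear flask's neck. The button is bright and out in the plate hole at (390,250). The other things are in place.

```bash
python3 -c "
from rig import order
print(order.sign_off())"
```

```text
the job is handed in; nothing more can be done
None
```

The job is done and handed in at about 41 s of the 72 s allowed; the sign-off reports no verdict, so the checks below are my own.

**Sleeve:** I squeezed the button flush, pulled the sleeve free and raised it slowly to the next hole. The cap's top rose from 262.0 to about 320 mm, a rise of 58 mm; the hole spacing I had measured beforehand was 58 ± 2 mm. Before letting go I pushed down lightly: the sleeve stopped after 0.7 mm with 4.3 N pushing back. After release it stayed up, with the button visible in the hole.

**Funnel:** I took the larger funnel, whose rim measured 120 mm high and about 56 mm across, against 106 mm and 48 mm for the smaller. I lowered it until contact (about 7 N at the wrist) and released it.
- **Height:** its rim was last measured at about 222–224 mm, which fits a collar seated on the ring at about 195 mm.
- **Centring:** it sits within about 1 mm of the ring centre.
- **Flask:** the stem is in the neck, and the flask and other things look unmoved by eye in the last pictures.

**Disagreements and limits:**
- The camera estimates of the ring's position differed by 1–2 mm at first, and agreed after a cleaner fit.
- The depth cameras put the ring's top at about 193.6 mm, against 195 mm calculated from the sleeve's rise. Contact came at about 194 mm.
- A rough fit to the rim from the top camera's depth image gave 0.02 rad of tilt, within its noise and below the 0.06 rad limit.
- The vertical force reading drifted by several newtons during the lift, so I relied on the push-down test and the pictures to confirm the lock.

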